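Locate a bearing-block casting in the drilling fixture and clamp it

ROBOT

A 7-joint arm with a two-finger parallel gripper is mounted at the origin on the work surface. World frame = base frame: x ahead of the robot, y to its left, z up, the work surface at z = 0. Lengths are in m, angles in rad, forces in N, time in s.
With the tool pointing down it reaches from about 0.4 to 0.85 m from the base axis. Payload 4.5 kg.
Tool frame: the origin (TCP) lies at the very end of the fingers, on their centre line; the grasp point (between the pads) lies 19 mm behind it (r.pinch_z is the distance from the TCP to the grasp point, in m); x points along the fingers, y is the direction in which the jaws open and shut, and the axes are right-handed (so a half turn about x gives the same grasp; the last joint's range is limited). The gripper opens to 88 mm and grips with 3 to 60 N. Pads are 18 mm wide; open, the fingers measure 123 mm over their backs; the gripper's body (75 mm by 187 mm) begins 45 mm behind the grasp point.
Start: joints at [-1.184, 0.689, -0.195, 1.565, 0.157, 0.902, -0.215], TCP at [0.216, 0.587, 0.239] pointing down, gripper open.
Joint ranges: [-3.01, 3.01], [-0.46, 2.08], [-1.47, 1.51], [0.13, 2.56], [-1, 4.14], [0.04, 2.09], [-2.66, 2.66]. Speed limits (rad/s): [2.57, 2.57, 3.14, 3.14, 3.14, 3.14, 3.14].

INTERFACE

Orientations are given as a unit quaternion [x, y, z, w].
In Python, from plant import telemetry, cams, job, r gives the robot as it stands.
- The arm moves only by the tool send_rows, never from a script. Its argument "commands" is one flat list of numbers, 7 for each row, row after row: the shift along the world's x, y, z as a fraction of full scale, then the turn, a rotation vector about the world's x, y, z as a fraction of full scale, then the closure, from 0 (fully open) to 1 (shut). In form: [dx, dy, dz, wx, wy, wz, claw, dx, dy, dz, wx, wy, wz, claw, ...]. A call has 1 to 12 rows; each row shifts and turns the pose as measured when the row begins; what a row does not reach is not made up. Full scale, the value 1, is 250 mm for a shift and 90 degrees for a turn. A row lasts 1/10 s, in which the tool goes at most 50 mm and 8.59 degrees, less where a joint would pass 70% of its speed; a pose out of reach is approached as far as the arm can. A call with a number of a shift or a turn outside -1 to 1 is refused whole. A call with a gripper value outside its range is refused whole. The fingers move at their own pace and stop on an object; "newtons" is the grip in N (left out, the last holds). Time passes only in rows, so rows that do not move let the fingers close. It gives the time, the measured TCP pose, the force and the opening at its end, in the units of the state.
- telemetry.get_state(): the state, without advancing time (a new reading comes with each control period).
- cams.snapshot(name): name is "side" or "top"; returns a dict with "image" (384x512x3 uint8, blue, green, red), "intrinsics" (3x3 intrinsics, pixels), "world_to_cam" (4x4, takes a point from world to camera coordinates). Camera axes: x right, y down, z forward; pixel columns grow to the right and rows downward; lengths in m; the calibration is good to about 2 mm. A picture is of the moment at which its call begins. There is no depth.
- job.finish_job(): hands the job in, once; it reports no verdict.
The state is a dict: "clock": time; "q": joint angles; "qd": joint speeds; "joint_torque": joint torques, N m; "tool_pos": TCP position; "eef_rot": TCP orientation; "contact_force": force on the tool from outside, world axes, zero at the start; "moment": the same for the moment, N m; "opening": opening from 0.0 (shut) to 1.0 (fully open).
Only numpy, scipy, OpenCV 4.12 (cv2) and the standard library are available. Lean on these libraries where they do the work, as an engineer would, in place of code of your own. Each camera call takes 0.05 s, during which the arm holds its last target.

TASK

Load the red-primed bearing-block casting into the steel drilling fixture: lay it flat on the plate clear of the brass end stop, press it square against both dowels with about 6 N on each, then slide it along them until it bears on the end stop, still flat on the plate, again with about 6 N (never above 15 N on a dowel or the stop, or the soft casting is bruised). Let go, and push the red toggle-clamp handle right down so that the clamp holds the casting there. Do not drop the casting, and leave everything else on the bench where it is.

Things in the scene. Friction and masses are not known exactly. Their poses are not given: they have to be found in the camera images.
- casting_mid (a point): Centre of the casting, 37 mm above its underside. Loose, 0.25 to 0.5 kg, red-brown primer. A foot 44 mm (its x) by 120 mm (its y), 16 mm thick; on its middle a solid hump 32 mm thick in x, 56 mm wide in y, round-topped, 74 mm above the underside. Grip the hump's two flat faces (across x) from above. Same either way round. The foot's long edges and ends locate it. Pushed hard on the hump it tips unless held down.
- fixture: Steel plate fixed to the bench, x -85 to 85 mm, y -175 to 105 mm, 16 mm thick. Origin: underside, half-way between the dowels in y. Dowels on the +x side (away from the robot), end stop towards +y, clamp at the -y end (its foot covers y -142 to -86 mm). A casting against both dowels lies with its long side along the fixture's y, its centre at x = 8 mm. Lightly oiled: friction about 0.3.
- dowel_left: Locating dowel fixed in the plate, 12 mm diameter, standing 14 mm above the plate's top. Origin: its axis at the plate's top, at x = 36, y = 38 mm of the fixture. The casting's long edge bears on its -x side. Must not be loaded by more than 15 N.
- dowel_right: The other dowel, the same, at x = 36, y = -38 mm of the fixture. Must not be loaded by more than 15 N.
- end_stop: Brass block fixed on the plate, parallel to it, at a different place along y each time: 36 mm (x) by 22 mm (y) by 18 mm high. Origin: middle of the lower edge of its contact face, which looks to the fixture's -y. The casting's end bears on that face, its centre then 60 mm to -y of it. No more than 15 N on it.
- clamp (a joint): Angle of the toggle clamp's handle, rad: 0 = open, handle up (0.9 rad above level), 0.9 = right down, handle level, clamp holding. It is stiff and stays where it is left: about 5 N at the grip moves it, and a firm 10 to 15 N at the end sets the pad on the casting.
- clamp_grip (a point): Point on the centre line of the handle's red round grip (18 mm diameter), 75 mm from the handle's pivot; the grip runs from 40 to 107 mm from the pivot. The handle points from the pivot to the fixture's -y and upwards when open; it swings down in the fixture's y-z plane.
- clamp_pivot (a point): Axis (along the fixture's x) of the clamp handle's pivot, at x = 8, y = -125, z = 54 mm of the fixture.
- clamp_bar: Steel bar of the clamp, moved by the handle only. Origin: its pivot, at x = 8, y = -107, z = 42 mm of the fixture. Upright when open (top 76 mm above the pivot), level towards +y when closed, its rubber pad then pressing on the casting's foot at y = -39 mm of the fixture.
- polish_tin: Flat black tin with green polish, 72 mm across, 28 mm high; loose, leave alone. Origin: centre of its underside.
- felt_wheel: Felt polishing wheel lying flat, 72 mm across, 22 mm thick; loose, leave alone. Origin: centre of its underside.
- drill_bush: Small brass ring, 20 mm across, 18 mm high, standing on the fixture plate near its corner; loose, leave alone. Origin: centre of its underside.
- jar: Glass beaker, 72 mm across, 85 mm high; loose, leave alone. Origin: centre of its underside.
- screwdriver: Screwdriver lying on the bench to the right; loose, leave alone.
- emery_block: Cork sanding block, 90 x 45 x 22 mm; loose, leave alone. Origin: centre of its underside.
Not all that is in view belongs to the job. Several things look just like the part that bears casting_mid: the one meant starts farthest to the robot's left.

How it is judged:
On the way, in this order (a step that is already met when the one before it is completed fails the run):
1. the casting lies flat on the plate and is pressed against both dowels together (more than 3 N on each), not yet at the stop (x of casting_mid in the frame of fixture between 0.0062 and 0.0105 m and angle between the y axis of casting_mid and the y axis of fixture, either way round below 0.025 rad and z of casting_mid in the frame of fixture below 0.056 m and angle between casting_mid's own z axis and vertical below 0.04 rad and contact force between casting and dowel_left above 3 N and contact force between casting and dowel_right above 3 N and y of casting_mid in the frame of end_stop below -0.063 m), for 0.2 s.
2. still against the dowels (within 2 mm), the casting has been slid along to bear on the end stop (more than 3 N) (x of casting_mid in the frame of fixture between 0.0062 and 0.0105 m and angle between the y axis of casting_mid and the y axis of fixture, either way round below 0.025 rad and z of casting_mid in the frame of fixture below 0.056 m and angle between casting_mid's own z axis and vertical below 0.04 rad and contact force between casting and end_stop above 3 N), for 0.2 s.
At the end, for the whole second after the job is handed in: The casting lies flat, let go and at rest on the plate, within 1.8 mm of seated on both dowels (parallel within 0.025 rad) and within 1.8 mm of the end stop; the clamp handle is down (beyond 0.85 of 0.9 rad) and its pad presses on the casting (over 1 N) (x of casting_mid in the frame of fixture between 0.0062 and 0.0105 m and angle between the y axis of casting_mid and the y axis of fixture, either way round below 0.025 rad and z of casting_mid in the frame of fixture below 0.056 m and angle between casting_mid's own z axis and vertical below 0.04 rad and y of casting_mid in the frame of end_stop between -0.0618 and -0.0575 m and value of joint clamp above 0.85 rad and contact force between casting and clamp_bar above 1 N and contact force between casting and the fingers below 0.05 N and linear speed of casting below 0.01 m/s); the robot touches nothing.
It fails at once if more than 15 N between the casting and a dowel or the end stop (contact force between casting and dowel_left above 15 N or contact force between casting and dowel_right above 15 N or contact force between casting and end_stop above 15 N).
It fails at once if the casting dropped or flung on to the fixture (faster than 0.3 m/s within 20 mm of the plate) (horizontal distance between casting_mid and fixture below 0.09 m and z of casting_mid in the frame of fixture below 0.073 m and linear speed of casting above 0.3 m/s).
It fails at once if another loose thing pushed more than 25 mm from its place (distance of any of polish_tin, felt_wheel, drill_bush, jar, screwdriver, emery_block from where it was at the start of the episode above 0.025 m).
It fails at once if the glass beaker tipped (angle between jar's own z axis and vertical above 0.5 rad).
It also fails if it takes over 72 s, if anything falls off the work surface, if the arm or the gripper's body presses on something with over 40 N, if the wrist force passes 120 N, or if a joint passes its speed limit or range.

## Working session

There is one attempt and no reset: what is moved stays moved. The work goes in short steps, Python scripts to look and compute and a tool call to move; the robot and the scene stay as the last step left them, time stands still between calls to the robot, and variables do not carry over. Pictures are saved under pics/ and viewed, and the job is handed in when it is done.

Besides the shell and the picture viewer there is one more tool, called after "Emit:" as a command line: name --argument value ..., lists and objects as JSON in quotes. send_rows: Moves the arm, as the interface text tells. Its arguments: {"type":"object","properties":{"commands":{"type":"array"},"newtons":{"type":"number"}},"required":["commands"]}

```bash
mkdir -p pics; ls
python3 - <<'E'
from plant import telemetry,cams,job,r
import cv2,numpy as np
print(telemetry.get_state())
for n in ("side","top"):
    s=cams.snapshot(n); cv2.imwrite(f"pics/{n}0.png",s["image"]); print(n,s["intrinsics"].tolist(),np.round(s["world_to_cam"],4).tolist())
E
```

```text
pics
{'clock': 0.0, 'q': array([-1.18420065,  0.68997317, -0.19454752,  1.5663497 ,  0.15729329,
        0.90250235, -0.21510448]), 'qd': array([ 0.00077349,  0.00039277, -0.00127418,  0.00193474,  0.00025551,
       -0.0002091 ,  0.00052346]), 'joint_torque': array([ 7.13092759e-04, -5.27567053e+01, -1.26734544e+00, -1.53426379e+01,
       -5.27987466e-02,  6.50650560e-03,  1.67396320e-04]), 'tool_pos': array([0.21575949, 0.58589688, 0.23791613]), 'eef_rot': array([ 0.12340468,  0.69621597, -0.12469647,  0.69606422]), 'contact_force': array([ 0.28661898, -0.0156821 , -0.51253161]), 'moment': array([ 0.01918905,  0.00430479, -0.02118838]), 'opening': 1.000337035116792}
side [[391.86091889004916, 0.0, 249.5928517270311], [0.0, 391.86091889004916, 193.253807225657], [0.0, 0.0, 1.0]] [[-0.9967, -0.0806, 0.0043, 0.4448], [-0.0612, 0.7191, -0.6922, 0.089], [0.0527, -0.6902, -0.7217, 1.0478], [0.0, 0.0, 0.0, 1.0]]
top [[438.0710343003627, 0.0, 264.5332220851346], [0.0, 438.0710343003627, 194.1658565524449], [0.0, 0.0, 1.0]] [[-0.0211, -0.9996, 0.019, -0.0064], [-0.9932, 0.0188, -0.115, 0.456], [0.1146, -0.0213, -0.9932, 1.334], [0.0, 0.0, 0.0, 1.0]]
```

View pics/side0.png

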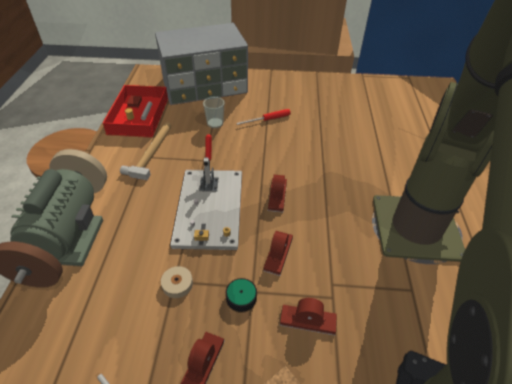

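View pics/top0.png

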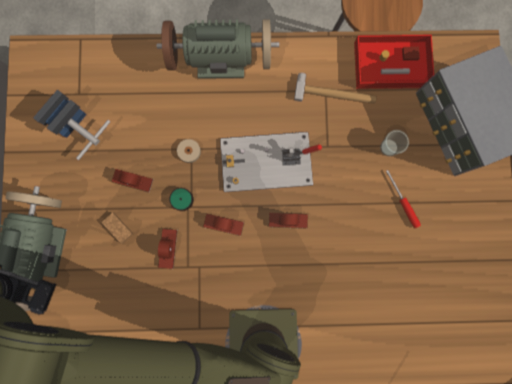

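```bash
cat > h.py <<'E'
import numpy as np,cv2
from plant import telemetry,cams,job,r
from scipy.spatial.transform import Rotation as R
def snap(n,f=None):
    s=cams.snapshot(n)
    if f: cv2.imwrite("pics/"+f,s["image"])
    return s
def ray(s,uv):
    K=s["intrinsics"];T=s["world_to_cam"];Rm=T[:3,:3];c=-Rm.T@T[:3,3]
    d=Rm.T@np.linalg.inv(K)@np.array([uv[0],uv[1],1.]);return c,d/np.linalg.norm(d)
def onz(s,uv,z):
    c,d=ray(s,uv);return c+d*(z-c[2])/d[2]
def proj(s,p):
    q=s["world_to_cam"]@np.append(p,1);q=s["intrinsics"]@q[:3];return q[:2]/q[2]
def tri(s1,u1,s2,u2):
    c1,d1=ray(s1,u1);c2,d2=ray(s2,u2)
    A=np.stack([d1,-d2],1);t=np.linalg.lstsq(A,c2-c1,rcond=None)[0]
    a=c1+t[0]*d1;b=c2+t[1]*d2;return (a+b)/2,np.linalg.norm(a-b)
def st():
    s=telemetry.get_state();print("t",round(s["clock"],2),"p",np.round(s["tool_pos"],4),"R",np.round(R.from_quat(s["eef_rot"]).as_matrix(),3).tolist(),"F",np.round(s["contact_force"],2),"M",np.round(s["moment"],2),"op",round(s["opening"],3));return s
def crop(im,x0,y0,x1,y1,k,f):
    cv2.imwrite("pics/"+f,cv2.resize(im[y0:y1,x0:x1],None,fx=k,fy=k,interpolation=cv2.INTER_CUBIC))
E
python3 - <<'E'
import cv2,numpy as np
from h import crop
t=cv2.imread("pics/top0.png");s=cv2.imread("pics/side0.png")
crop(t,95,120,195,195,8,"tc0.png");crop(t,210,122,335,200,6,"tf0.png")
crop(s,165,125,255,260,4,"sf0.png");crop(s,150,310,270,384,6,"sc0.png")
for n,im in(("top",t),("side",s)):
    hsv=cv2.cvtColor(im,cv2.COLOR_BGR2HSV)
    m=(((hsv[...,0]<8)|(hsv[...,0]>172))&(hsv[...,1]>130)&(hsv[...,2]>40)).astype(np.uint8)
    k,l,st,c=cv2.connectedComponentsWithStats(m)
    for i in range(1,k):
        if st[i,4]>40: print(n,st[i],c[i].round(1))
E
```

```text
top [ 354   34   81   55 3870] [393.4  60.4]
top [303 144  19   9  94] [312.8 148.5]
top [112 170  40  21 487] [131.8 180. ]
top [400 198  21  30 260] [410.  212.7]
top [269 213  38  15 486] [288. 220.]
top [204 215  39  20 485] [223.3 224.3]
top [158 229  19  39 569] [166.6 248.3]
side [ 103   85   65   53 2432] [135.9 110.8]
side [263 109  27  12 191] [276.3 114.2]
side [205 134   7  26 150] [208.1 145.5]
side [269 175  17  35 474] [277.3 192.6]
side [264 232  28  42 684] [277.7 252. ]
side [ 280  298   56   36 1287] [308.8 316. ]
side [ 181  333   43   51 1200] [202.2 358.8]
```

View pics/tc0.png

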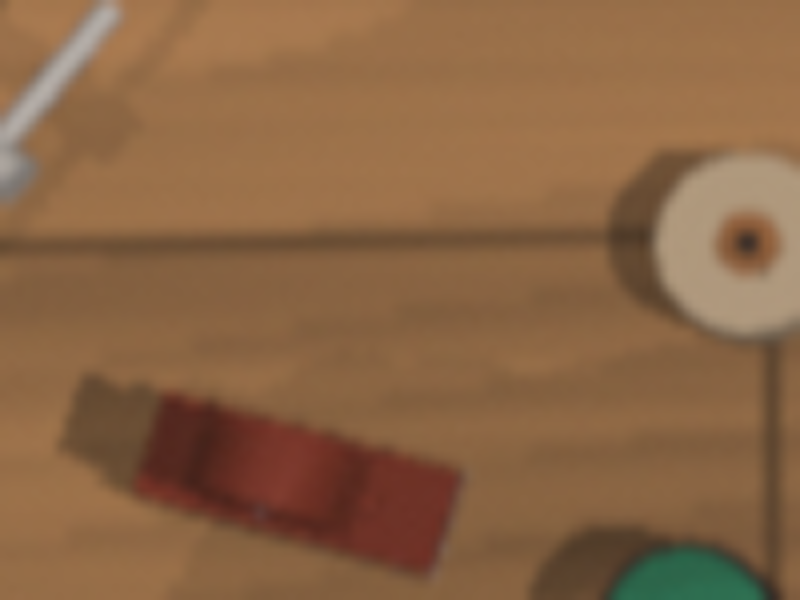

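View pics/tf0.png

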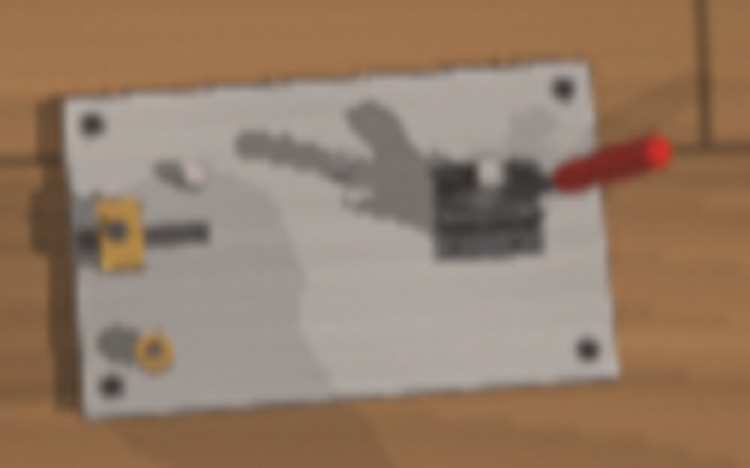

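View pics/sf0.png

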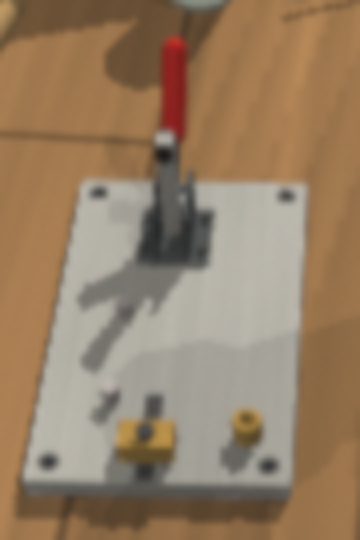

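View pics/sc0.png

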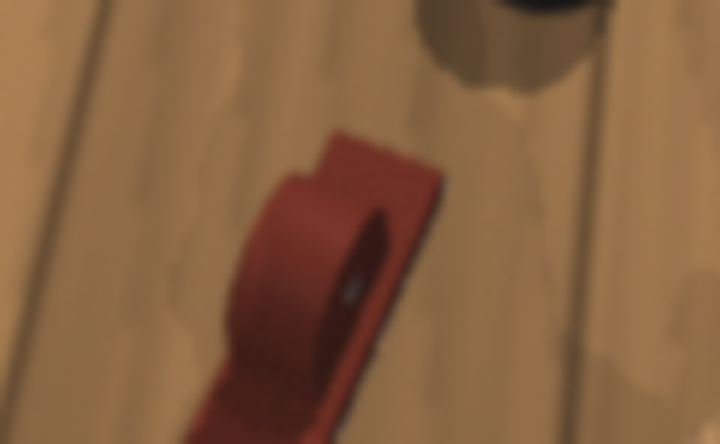

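Run:
```python
from h import *
S=snap("side","side1.png");T=snap("top","top1.png")
for n,s in(("T",T),("S",S)): print(n,"cam",ray(s,(0,0))[0].round(3))
f=lambda p,x0,y0,k:((p[0]+.5)/k-.5+x0,(p[1]+.5)/k-.5+y0)
print("plate top view")
ct=np.array([onz(T,f(p,210,122,6),.016) for p in((64,97),(588,60),(620,378),(86,418))]);print(ct.round(4),[np.linalg.norm(ct[i]-ct[(i+1)%4]).round(4) for i in range(4)])
cs=np.array([onz(S,f(p,165,125,4),.016) for p in((24,485),(82,182),(306,184),(291,489))]);print(cs.round(4),[np.linalg.norm(cs[i]-cs[(i+1)%4]).round(4) for i in range(4)])
print("stop top corners"); 
for p in((98,200),(140,198),(144,268),(103,272)): print(onz(T,f(p,210,122,6),.034).round(4))
for p in((117,421),(174,420),(175,437),(117,439)): print("S",onz(S,f(p,165,125,4),.034).round(4))
print("dowel L T",onz(T,f((195,174),210,122,6),.030).round(4),"S",onz(S,f((109,389),165,125,4),.03).round(4))
print("bush T",onz(T,f((156,350),210,122,6),.034).round(4))
print("grip end T",proj(T,(0,0,0))*0, tri(T,f((657,153),210,122,6),S,f((175,43),165,125,4)))
print("casting T")
for p in((160,390),(465,470),(432,576),(135,495)): print(onz(T,f(p,95,120,8),.016).round(4))
for p in((340,130),(442,175)): print("S",onz(S,f(p,150,310,6),.016).round(4))
# hull rect of red blob
hsv=cv2.cvtColor(T["image"],cv2.COLOR_BGR2HSV)
m=(((hsv[...,0]<8)|(hsv[...,0]>172))&(hsv[...,1]>130)&(hsv[...,2]>40)).astype(np.uint8)
m[:,:100]=0;m[:,160:]=0;m[:165]=0;m[195:]=0
c=max(cv2.findContours(m,0,2)[0],key=cv2.contourArea);print(cv2.minAreaRect(c))
```

```text
T cam [0.3   0.013 1.378]
S cam [0.394 0.695 0.816]
plate top view
[[ 0.6397  0.1208  0.016 ]
 [ 0.6552 -0.1572  0.016 ]
 [ 0.4845 -0.1685  0.016 ]
 [ 0.4686  0.111   0.016 ]] [np.float64(0.2785), np.float64(0.1711), np.float64(0.28), np.float64(0.1714)]
[[ 0.6342  0.1288  0.016 ]
 [ 0.6521 -0.1492  0.016 ]
 [ 0.4848 -0.1613  0.016 ]
 [ 0.4675  0.1179  0.016 ]] [np.float64(0.2785), np.float64(0.1677), np.float64(0.2797), np.float64(0.1671)]
stop top corners
[0.5803 0.1023 0.034 ]
[0.5809 0.0805 0.034 ]
[0.544  0.0789 0.034 ]
[0.5423 0.1002 0.034 ]
S [0.5811 0.0876 0.034 ]
S [0.5452 0.0837 0.034 ]
S [0.5425 0.0971 0.034 ]
S [0.5785 0.1017 0.034 ]
dowel L T [0.594  0.0519 0.03  ] S [0.5919 0.0588 0.03  ]
bush T [0.501  0.0733 0.034 ]
grip end T [0. 0.] (array([ 0.57795208, -0.17475612,  0.13158894]), np.float64(0.0009219171384337049))
casting T
[0.5473 0.452  0.016 ]
[0.5135 0.333  0.016 ]
[0.472  0.3454 0.016 ]
[0.506  0.4609 0.016 ]
S [0.5107 0.3406 0.016 ]
S [0.4729 0.3538 0.016 ]
((131.71536254882812, 179.87693786621094), (38.50284194946289, 13.06816291809082), 15.255120277404785)
```

Emit:
send_rows --commands '[0.114,-0.075,0,0,0,-0.095,0,0.114,-0.075,0,0,0,-0.095,0,0.114,-0.075,0,0,0,-0.095,0,0.114,-0.075,0,0,0,-0.095,0,0.114,-0.075,0,0,0,-0.095,0,0.114,-0.075,0,0,0,-0.095,0,0.114,-0.075,0,0,0,-0.095,0,0.114,-0.075,0,0,0,-0.095,0,0.114,-0.075,0,0,0,-0.095,0,0.114,-0.075,0,0,0,-0.095,0]'

```text
clock: 1.2
tool_pos: [0.5014, 0.3948, 0.2367]
eef_rot: [0.566, 0.428, -0.564, 0.423]
contact_force: [1.5, 0.6, 0.5]
opening: 0.997
```

Run:
```python
from h import *
S=snap("side","side2.png");T=snap("top","top2.png")
s=st();print(s["q"].round(3))
Rm=R.from_quat(s["eef_rot"]).as_matrix();p=s["tool_pos"]
for o in(-.044,0,.044):
    for n,c in(("T",T),("S",S)): print(o,n,proj(c,p+Rm@np.array([0,o,0])).round(1))
print("yaw jaws",np.degrees(np.arctan2(Rm[1,1],Rm[0,1])))
crop(S["image"],100,170,300,320,4,"s2c.png");crop(T["image"],60,130,210,240,5,"t2c.png")
```

```text
t 1.3 p [0.5059 0.3902 0.2368] R [[0.003, 0.959, -0.282], [0.003, -0.282, -0.959], [-1.0, 0.002, -0.004]] F [ 0.11 -0.92  0.81] M [-0.1   0.12 -0.04] op 0.999
[-0.839  0.715  0.206  1.54  -0.173  0.901 -0.861]
-0.044 T [105.9 184.9]
-0.044 S [218.9 310.3]
0 T [111.  168.9]
0 S [194.1 301.2]
0.044 T [116. 153.]
0.044 S [170.  292.3]
yaw jaws -16.382923734062075
```

View pics/s2c.png

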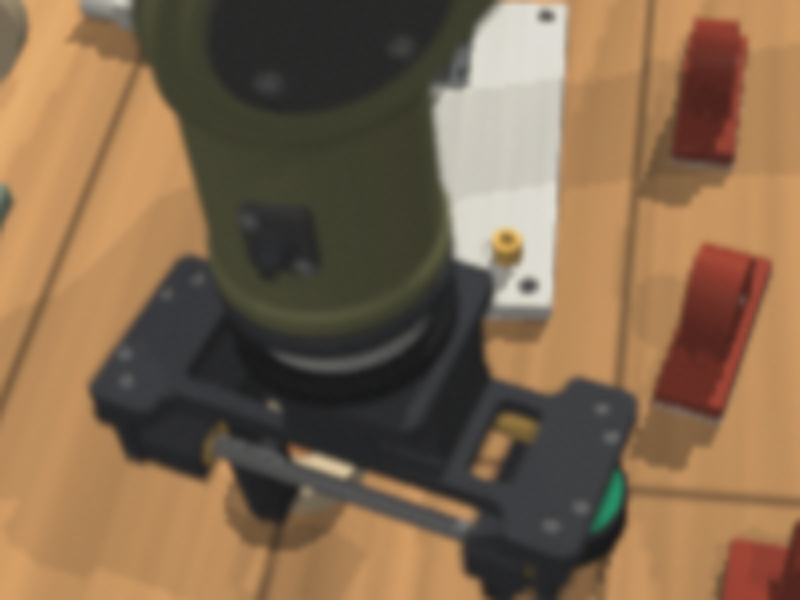

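View pics/t2c.png

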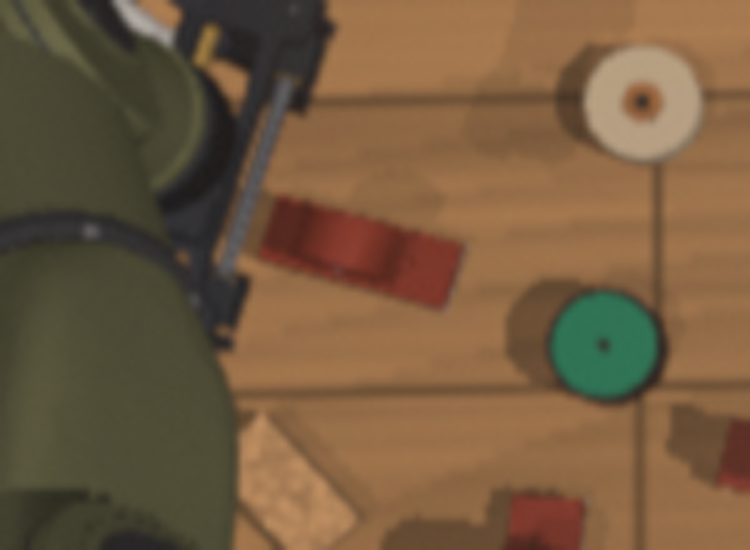

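Emit:
send_rows --commands '[0.006,0.014,-0.14,0,0,0.003,0,0.004,0.008,-0.14,0,0,0.003,0,0.002,0.004,-0.14,0,0,0,0,0,0,-0.1,0,0,0,0,0,0,0,0,0,0,0]'

```text
clock: 1.8
tool_pos: [0.5085, 0.3983, 0.1034]
eef_rot: [0.566, 0.429, -0.561, 0.426]
contact_force: [-0.7, -0.0, -0.3]
opening: 1.001
```

Run:
```python
from h import *
S=snap("side","side3.png");T=snap("top","top3.png")
s=st()
Rm=R.from_quat(s["eef_rot"]).as_matrix();p=s["tool_pos"]
for o in(-.044,0,.044):
    for n,c in(("T",T),("S",S)): print(o,n,proj(c,p+Rm@np.array([0,o,0])).round(1))
print("yaw jaws",np.degrees(np.arctan2(Rm[1,1],Rm[0,1])))
crop(S["image"],140,270,300,384,5,"s3c.png");crop(T["image"],60,130,210,240,5,"t3c.png")
```

```text
t 1.9 p [0.5107 0.3996 0.1069] R [[0.009, 0.963, -0.27], [0.011, -0.27, -0.963], [-1.0, 0.006, -0.013]] F [-0.1  -0.33  0.13] M [-0.06  0.07 -0.02] op 0.997
-0.044 T [118.1 189.5]
-0.044 S [219.5 348.8]
0 T [122.4 175. ]
0 S [197.5 340.4]
0.044 T [126.7 160.6]
0.044 S [176.1 332.3]
yaw jaws -15.640495887253655
```

View pics/s3c.png

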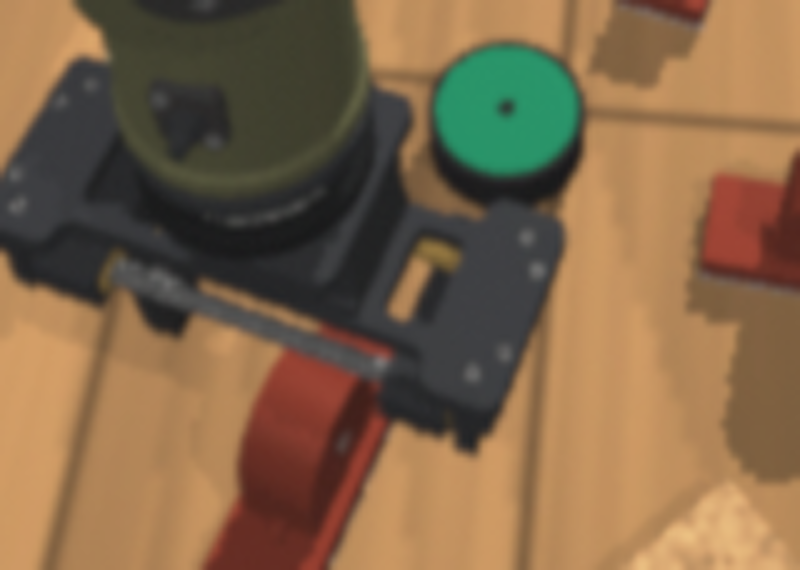

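View pics/t3c.png

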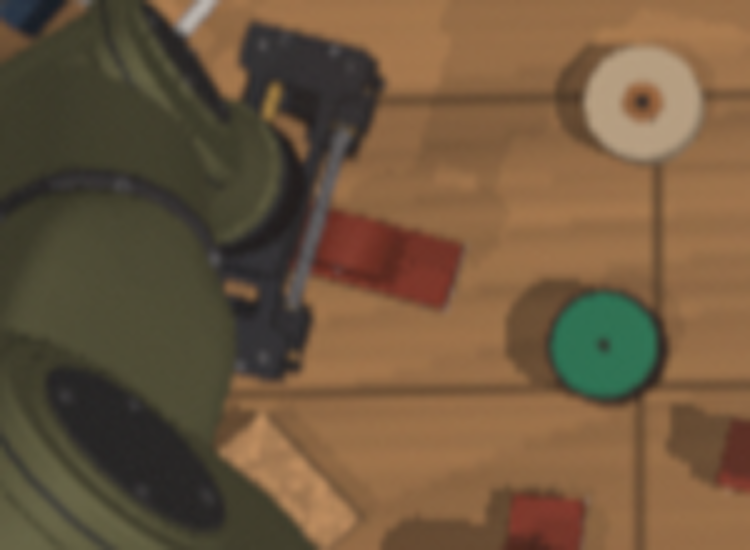

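Emit:
send_rows --commands '[-0.004,-0.006,-0.12,-0.004,0.003,0,0,-0.002,-0.003,-0.12,-0.003,0.003,0,0,0,0,-0.06,0,0,0,0,0,0,0,0,0,0,0]'

```text
clock: 2.3
tool_pos: [0.5142, 0.4022, 0.0386]
eef_rot: [0.568, 0.428, -0.557, 0.427]
contact_force: [-0.2, 0.3, -0.1]
opening: 1.003
```

Run:
```python
from h import *
S=snap("side","side4.png");T=snap("top","top4.png")
s=st()
Rm=R.from_quat(s["eef_rot"]).as_matrix();p=s["tool_pos"]
for o in(-.053,0,.053):
    for n,c in(("T",T),("S",S)): print(o,n,proj(c,p+Rm@np.array([0,o,0])).round(1))
crop(S["image"],140,290,270,384,6,"s4c.png")
```

```text
t 2.4 p [0.5154 0.4029 0.0404] R [[0.014, 0.963, -0.268], [0.012, -0.268, -0.963], [-1.0, 0.011, -0.016]] F [ 0.12 -0.59  0.32] M [-0.08  0.07  0.02] op 1.0
-0.053 T [123.1 193.6]
-0.053 S [222.9 365.9]
0 T [127.9 176.9]
0 S [198.  356.1]
0.053 T [132.8 160.4]
0.053 S [173.8 346.7]
```

View pics/s4c.png

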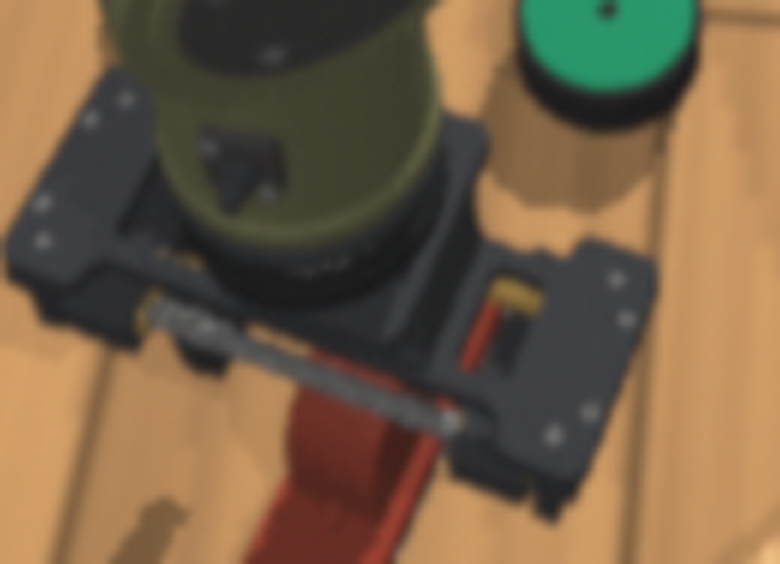

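Emit:
send_rows --commands '[-0.025,-0.023,0,-0.008,0.009,0,0,-0.012,-0.012,-0.02,-0.008,0.009,0,0,0,0,0,0,0,0,0]'

```text
clock: 2.7
tool_pos: [0.5073, 0.3948, 0.0392]
eef_rot: [-0.557, -0.427, 0.569, -0.428]
contact_force: [0.0, 1.1, -0.0]
opening: 1.002
```

Run:
```python
from h import *
s=st()
```

```text
t 2.7 p [0.5073 0.3948 0.0392] R [[-0.011, 0.963, -0.268], [-0.011, -0.268, -0.963], [-1.0, -0.008, 0.014]] F [ 0.02  1.14 -0.03] M [ 0.03  0.04 -0.05] op 1.002
```

Emit:
send_rows --commands '[0.004,0.004,-0.03,0.004,-0.004,0,0,0.002,0.003,-0.03,0.002,-0.002,0,0,0,0,-0.01,0,0,0,0,0,0,0,0,0,0,0]'

```text
clock: 3.1
tool_pos: [0.5092, 0.3969, 0.0206]
eef_rot: [-0.563, -0.428, 0.563, -0.428]
contact_force: [-0.6, -0.4, 0.1]
opening: 0.997
```

Run:
```python
from h import *
s=st()
```

```text
t 3.1 p [0.5092 0.3969 0.0206] R [[-0.0, 0.963, -0.268], [-0.0, -0.268, -0.963], [-1.0, -0.0, 0.001]] F [-0.62 -0.36  0.09] M [-0.12  0.09  0.05] op 0.997
```

Well placed; raise a hair and close.

Emit:
send_rows --commands '[0,0,0.008,0,0,0,0,0,0,0,0,0,0,1,0,0,0,0,0,0,1,0,0,0,0,0,0,1,0,0,0,0,0,0,1,0,0,0,0,0,0,1,0,0,0,0,0,0,1,0,0,0,0,0,0,1]' --newtons 30

```text
clock: 3.9
tool_pos: [0.5095, 0.397, 0.0231]
eef_rot: [0.563, 0.428, -0.563, 0.428]
contact_force: [0.5, -0.2, -0.3]
opening: 0.389
```

Run:
```python
from h import *
s=st()
```

```text
t 3.9 p [0.5095 0.397  0.0231] R [[0.0, 0.963, -0.268], [-0.0, -0.268, -0.963], [-1.0, 0.0, 0.0]] F [ 0.46 -0.2  -0.34] M [-0.06  0.09 -0.  ] op 0.389
```

Emit:
send_rows --commands '[0,0,0,0,0,0,1,0,0,0,0,0,0,1,0,0,0,0,0,0,1,0,0,0.05,0,0,0,1,0,0,0.1,0,0,0,1,0,0,0.1,0,0,0,1,0,0,0.1,0,0,0,1,0,0,0,0,0,0,1,0,0,0,0,0,0,1]'

```text
clock: 4.8
tool_pos: [0.5053, 0.3941, 0.1116]
eef_rot: [-0.559, -0.428, 0.567, -0.428]
contact_force: [-0.3, -0.7, -4.6]
opening: 0.362
```

Run:
```python
from h import *
S=snap("side","side5.png");T=snap("top","top5.png")
s=st()
crop(S["image"],140,230,300,350,5,"s5c.png");crop(T["image"],60,130,210,240,5,"t5c.png")
```

```text
t 4.9 p [0.5055 0.3941 0.1111] R [[-0.008, 0.963, -0.268], [-0.006, -0.268, -0.963], [-1.0, -0.006, 0.008]] F [ 0.09 -0.71 -5.24] M [-0.09  0.1  -0.07] op 0.361
```

View pics/s5c.png

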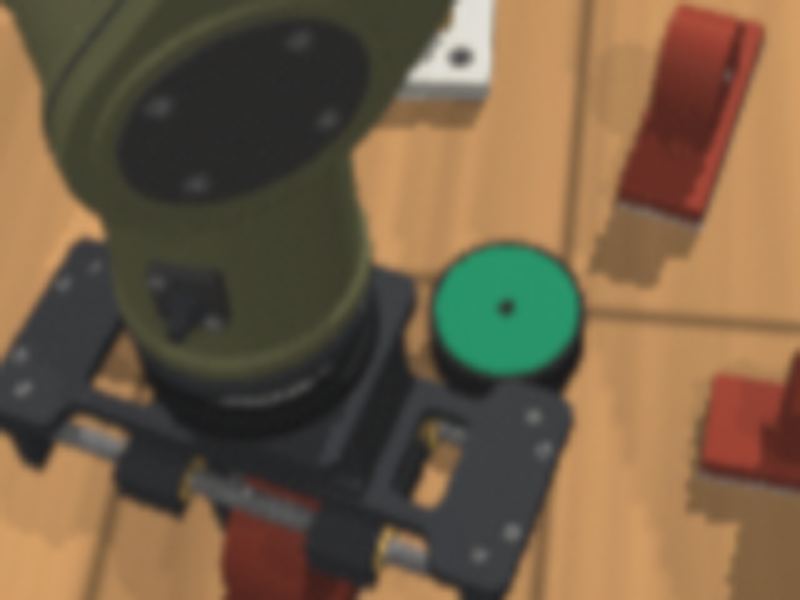

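View pics/t5c.png

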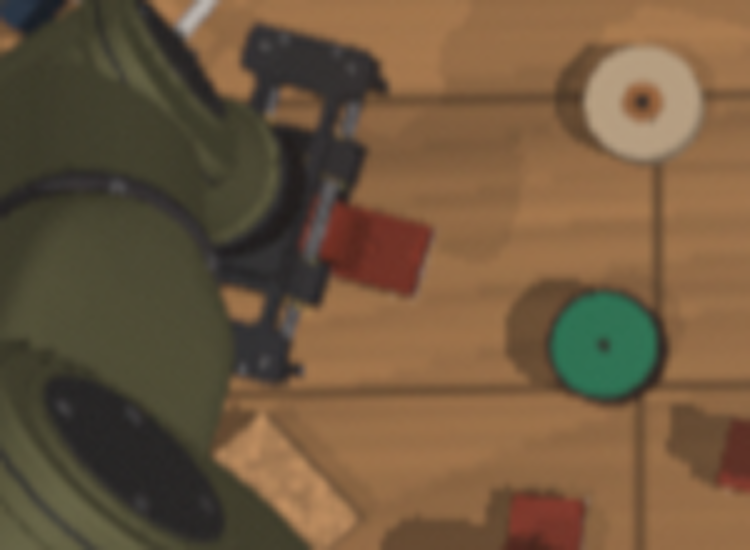

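Run:
```python
from h import *
T=snap("top");s=st()
p=s["tool_pos"];Rm=R.from_quat(s["eef_rot"]).as_matrix()
f=lambda q:((q[0]+.5)/5-.5+60,(q[1]+.5)/5-.5+130)
for q in((433,230),(410,296)):
    w=onz(T,f(q),p[2]-.0231+.016); print(w.round(4),(Rm.T@(w-p)).round(4))
print(s["q"].round(3))
T0=cv2.imread("pics/top1.png")
for n,uv,z in(("jar",(395,143),.085),("bush",(235.5,180),.034),("tin",(180,198.5),.028)): print(n,onz(T,uv,z).round(3))
```

```text
t 4.95 p [0.5053 0.394  0.1108] R [[-0.009, 0.963, -0.268], [-0.007, -0.268, -0.963], [-1.0, -0.007, 0.009]] F [-0.71 -0.05 -4.19] M [-0.06  0.07  0.03] op 0.361
[0.5081 0.3313 0.1037] [0.0075 0.0196 0.0595]
[0.4694 0.3443 0.1037] [ 0.0078 -0.0212  0.0574]
[-0.819  0.881  0.16   1.615 -0.199  0.673 -0.83 ]
jar [ 0.598 -0.413  0.085]
bush [0.501 0.074 0.034]
tin [0.447 0.246 0.028]
```

Emit:
send_rows --commands '[0,0,0.1,0,0,0,1,0.02,-0.1,0.1,0,0,0.021,1,0.02,-0.157,0,0,0,0.021,1,0.02,-0.157,0,0,0,0.021,1,0.02,-0.157,0,0,0,0.021,1,0.02,-0.157,0,0,0,0.021,1,0.02,-0.157,0,0,0,0.021,1,0.02,-0.157,0,0,0,0.021,1,0.02,-0.157,0,0,0,0.021,1,0.02,-0.157,0,0,0,0.021,1,0.02,-0.1,0,0,0,0.021,1,0,0,0,0,0,0,1]'

```text
clock: 6.15
tool_pos: [0.5461, 0.0151, 0.1479]
eef_rot: [0.468, 0.52, -0.492, 0.517]
contact_force: [0.1, 0.1, -4.5]
opening: 0.365
```

```bash
cat > s.py <<'E'
from h import *
s=st();Rm=R.from_quat(s["eef_rot"]).as_matrix()
x=Rm[:,0];w=np.cross(x,[0,0,-1])
print("yaw",np.degrees(np.arctan2(Rm[1,1],Rm[0,1])).round(2),"tiltfix frac",(w/1.5708).round(4))
E
python3 s.py
```

```text
t 6.15 p [0.5461 0.0151 0.1479] R [[-0.026, 0.997, 0.077], [-0.022, 0.077, -0.997], [-0.999, -0.027, 0.02]] F [ 0.1   0.07 -4.53] M [-0.06  0.02  0.02] op 0.365
yaw 4.41 tiltfix frac [ 0.0137 -0.0165  0.    ]
```

Emit:
send_rows --commands '[0.03,-0.035,0,0.01,-0.012,-0.008,1,0.01,-0.015,0,0.004,-0.005,-0.004,1,0,0,0,0,0,0,1,0,0,0,0,0,0,1]'

```text
clock: 6.55
tool_pos: [0.5542, 0.0039, 0.1448]
eef_rot: [0.485, 0.516, -0.486, 0.512]
contact_force: [-0.2, 0.1, -5.0]
opening: 0.361
```

```bash
python3 s.py
```

```text
t 6.55 p [0.5542 0.0039 0.1448] R [[-0.005, 0.998, 0.057], [0.003, 0.057, -0.998], [-1.0, -0.005, -0.003]] F [-0.15  0.06 -5.03] M [-0.12  0.06  0.  ] op 0.361
yaw 3.26 tiltfix frac [-0.0019 -0.0032 -0.    ]
```

Emit:
send_rows --commands '[0,0,-0.08,-0.002,-0.003,0,1,0,0,-0.08,0,0,0,1,0,0,-0.08,0,0,0,1,0,0,-0.06,0,0,0,1,0,0,0,0,0,0,1,0,0,0,0,0,0,1]'

```text
clock: 7.15
tool_pos: [0.5542, 0.0133, 0.0678]
eef_rot: [0.484, 0.518, -0.481, 0.516]
contact_force: [-0.3, -0.5, -3.8]
opening: 0.36
```

```bash
python3 s.py
python3 - <<'E'
from h import *
S=snap("side","side6.png");T=snap("top","top6.png")
crop(S["image"],130,140,290,260,5,"s6c.png");crop(T["image"],200,110,340,215,5,"t6c.png")
E
```

```text
t 7.15 p [0.5542 0.0133 0.0678] R [[0.0, 0.998, 0.068], [0.004, 0.068, -0.998], [-1.0, 0.0, -0.004]] F [-0.27 -0.53 -3.8 ] M [-0.04  0.04 -0.04] op 0.36
yaw 3.92 tiltfix frac [-0.0027  0.      0.    ]
```

View pics/s6c.png

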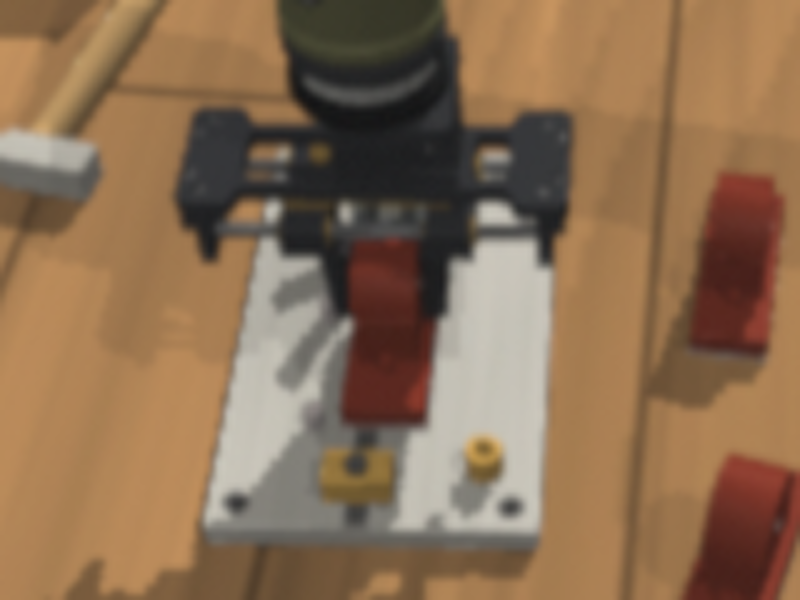

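View pics/t6c.png

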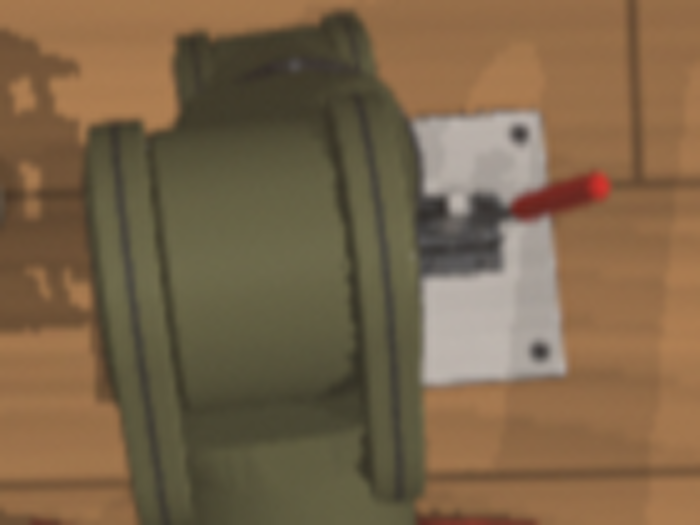

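Run:
```python
from h import *
S=snap("side")
f=lambda q,k=5,x0=130,y0=140:((q[0]+.5)/k-.5+x0,(q[1]+.5)/k-.5+y0)
th=np.radians(3.45);X=np.array([np.cos(th),np.sin(th)]);Y=np.array([-np.sin(th),np.cos(th)]);o=np.array([.5576,.0189])
z=.0678-.0231+.016
def fx(q,z):
    d=onz(S,f(q),z)[:2]-o;return np.round([d@X*1e3,d@Y*1e3],1)
for q in((342,412),(428,413)):print("cast top edge",fx(q,z))
for q in((342,422),(427,424)):print("cast bot edge",fx(q,z-.016))
for q in((322,449),(393,448)):print("stop back top",fx(q,.034))
for q in((321,478),(393,476)):print("stop front top",fx(q,.034))
print("plate corners",fx((205,531),.016),fx((540,533),.016))
print("dowel",fx((313,406),.03))
```

```text
cast top edge [15.1 63.1]
cast top edge [-27.8  62.7]
cast bot edge [17.3 56.4]
cast bot edge [-25.8  56.7]
stop back top [27.4 65.6]
stop back top [-8.5 64.1]
stop front top [25.7 84. ]
stop front top [-10.2  81.9]
plate corners [ 83.2 104.8] [-84.5 102.1]
dowel [36.3 34.1]
```

Emit:
send_rows --commands '[0,-0.03,0,-0.002,0,-0.004,1,0,-0.012,0,0,0,-0.002,1,0,0,0,0,0,0,1,0,0,0,0,0,0,1]'

```text
clock: 7.7
tool_pos: [0.5561, 0.0004, 0.0706]
eef_rot: [0.487, 0.512, -0.484, 0.515]
contact_force: [0.6, -0.2, -5.1]
opening: 0.362
```

```bash
python3 s.py
```

```text
t 7.7 p [5.561e-01 4.000e-04 7.060e-02] R [[0.006, 0.998, 0.056], [0.0, 0.056, -0.998], [-1.0, 0.006, 0.0]] F [ 0.57 -0.2  -5.06] M [-0.05  0.07  0.01] op 0.362
yaw 3.21 tiltfix frac [-0.0001  0.0035  0.    ]
```

Lower slowly, compensating drift.

Emit:
send_rows --commands '[0,0,-0.03,0,0.003,0.001,1,0,0,-0.03,0,0,0,1,0,0,-0.02,0,0,0,1,0,0,-0.015,0,0,0,1,0,0,0,0,0,0,1,0,0,0,0,0,0,1]'

```text
clock: 8.3
tool_pos: [0.5557, 0.0008, 0.0439]
eef_rot: [0.485, 0.515, -0.485, 0.514]
contact_force: [-0.3, -0.1, -3.8]
opening: 0.362
```

```bash
python3 s.py
```

```text
t 8.3 p [0.5557 0.0008 0.0439] R [[-0.001, 0.998, 0.058], [0.001, 0.058, -0.998], [-1.0, -0.001, -0.001]] F [-0.29 -0.08 -3.82] M [-0.08  0.02 -0.01] op 0.362
yaw 3.33 tiltfix frac [-0.0004 -0.0005 -0.    ]
```

Emit:
send_rows --commands '[0,0,-0.006,0,0,0,1,0,0,-0.006,0,0,0,1,0,0,-0.004,0,0,0,1]'

```text
clock: 8.6
tool_pos: [0.5561, 0.0009, 0.0401]
eef_rot: [0.485, 0.514, -0.485, 0.514]
contact_force: [-0.4, 0.1, -5.1]
opening: 0.361
```

Emit:
send_rows --commands '[0,0,-0.004,0,0,0,1,0,0,-0.004,0,0,0,1]'

```text
clock: 8.8
tool_pos: [0.5562, 0.0008, 0.039]
eef_rot: [0.486, 0.514, -0.485, 0.514]
contact_force: [-3.6, 0.6, 13.9]
opening: 0.363
```

Emit:
send_rows --commands '[0,0,-0.004,0,0,0,1,0,0,-0.004,0,0,0,1]'

```text
clock: 9.0
tool_pos: [0.5562, 0.0009, 0.039]
eef_rot: [0.486, 0.514, -0.485, 0.514]
contact_force: [-2.3, 0.6, 4.1]
opening: 0.362
```

```bash
python3 s.py
```

```text
t 9.0 p [0.5562 0.0009 0.039 ] R [[0.001, 0.998, 0.058], [0.001, 0.058, -0.998], [-1.0, 0.001, -0.0]] F [-2.28  0.64  4.11] M [-0.12  0.56 -0.04] op 0.362
yaw 3.33 tiltfix frac [-0.0003  0.0007  0.    ]
```

Emit:
send_rows --commands '[0.008,0.0005,-0.001,0,0,0,1,0.008,0.0005,-0.001,0,0,0,1,0.008,0.0005,-0.001,0,0,0,1]'

```text
clock: 9.3
tool_pos: [0.5617, 0.001, 0.039]
eef_rot: [0.485, 0.514, -0.485, 0.514]
contact_force: [-3.2, -0.3, 4.5]
opening: 0.359
```

```bash
python3 s.py
```

```text
t 9.3 p [0.5617 0.001  0.039 ] R [[-0.0, 0.998, 0.058], [0.0, 0.058, -0.998], [-1.0, -0.0, -0.0]] F [-3.2  -0.3   4.51] M [-0.19  0.67  0.02] op 0.359
yaw 3.32 tiltfix frac [-0.0001 -0.0002 -0.    ]
```

Emit:
send_rows --commands '[0.006,0.0005,-0.001,0,0,0,1,0.005,0.0005,-0.001,0,0,0,1]'

```text
clock: 9.5
tool_pos: [0.5642, 0.0011, 0.0391]
eef_rot: [0.485, 0.515, -0.486, 0.514]
contact_force: [-2.8, -0.3, 6.0]
opening: 0.358
```

Emit:
send_rows --commands '[0.004,0.0003,-0.001,0,0,0,1]'

```text
clock: 9.6
tool_pos: [0.5651, 0.0011, 0.0391]
eef_rot: [0.485, 0.515, -0.486, 0.514]
contact_force: [-3.2, -0.1, 5.9]
opening: 0.361
```

Emit:
send_rows --commands '[0.004,0.0003,-0.001,0,0,0,1]'

```text
clock: 9.7
tool_pos: [0.566, 0.0012, 0.0391]
eef_rot: [0.485, 0.515, -0.486, 0.514]
contact_force: [-1.7, 0.4, 5.3]
opening: 0.36
```

```bash
python3 s.py
```

```text
t 9.7 p [0.566  0.0012 0.0391] R [[-0.002, 0.998, 0.058], [-0.0, 0.058, -0.998], [-1.0, -0.002, 0.0]] F [-1.74  0.44  5.32] M [-0.12  0.6   0.01] op 0.36
yaw 3.31 tiltfix frac [ 0.0001 -0.0012  0.    ]
```

Emit:
send_rows --commands '[0.003,0.0002,-0.001,0,0,0,1]'

```text
clock: 9.8
tool_pos: [0.5666, 0.0012, 0.0391]
eef_rot: [0.485, 0.515, -0.486, 0.514]
contact_force: [-3.4, -0.2, 6.0]
opening: 0.361
```

Emit:
send_rows --commands '[0.003,0.0002,-0.001,0,0,0,1]'

```text
clock: 9.9
tool_pos: [0.5672, 0.0012, 0.0391]
eef_rot: [0.485, 0.515, -0.486, 0.514]
contact_force: [-3.2, 0.5, 6.1]
opening: 0.362
```

Emit:
send_rows --commands '[0.003,0.0002,-0.001,0,0,0,1]'

```text
clock: 10.0
tool_pos: [0.5677, 0.0012, 0.0391]
eef_rot: [0.485, 0.515, -0.486, 0.513]
contact_force: [-4.8, -0.0, 5.1]
opening: 0.361
```

Emit:
send_rows --commands '[0.003,0.0002,-0.001,0,0,0,1]'

```text
clock: 10.1
tool_pos: [0.568, 0.0012, 0.0391]
eef_rot: [0.484, 0.515, -0.487, 0.513]
contact_force: [-4.4, -0.2, 6.2]
opening: 0.364
```

```bash
python3 s.py
```

```text
t 10.1 p [0.568  0.0012 0.0391] R [[-0.004, 0.998, 0.058], [-0.001, 0.058, -0.998], [-1.0, -0.004, 0.0]] F [-4.38 -0.23  6.19] M [-0.05  0.86  0.03] op 0.364
yaw 3.3 tiltfix frac [ 0.0003 -0.0027  0.    ]
```

Emit:
send_rows --commands '[0.003,0.0002,-0.001,0,-0.003,0,1]'

```text
clock: 10.2
tool_pos: [0.5679, 0.0012, 0.039]
eef_rot: [0.485, 0.514, -0.486, 0.514]
contact_force: [-3.9, 0.1, 6.3]
opening: 0.363
```

Emit:
send_rows --commands '[0.003,0.0002,-0.001,0,-0.002,0,1]'

```text
clock: 10.3
tool_pos: [0.5679, 0.0012, 0.039]
eef_rot: [0.485, 0.514, -0.485, 0.515]
contact_force: [-4.4, 0.7, 6.5]
opening: 0.36
```

Emit:
send_rows --commands '[0.003,0.0002,-0.001,0,-0.002,0,1]'

```text
clock: 10.4
tool_pos: [0.5679, 0.0012, 0.039]
eef_rot: [0.486, 0.514, -0.485, 0.515]
contact_force: [-3.1, -0.4, 6.8]
opening: 0.361
```

```bash
python3 s.py
```

```text
t 10.4 p [0.5679 0.0012 0.039 ] R [[0.002, 0.998, 0.058], [-0.001, 0.058, -0.998], [-1.0, 0.002, 0.001]] F [-3.07 -0.38  6.84] M [0.   1.11 0.02] op 0.361
yaw 3.32 tiltfix frac [0.0006 0.0013 0.    ]
```

Emit:
send_rows --commands '[0.006,0.0003,-0.001,0,0,0,1]'

```text
clock: 10.5
tool_pos: [0.568, 0.0012, 0.039]
eef_rot: [0.485, 0.514, -0.486, 0.514]
contact_force: [-6.5, -0.2, 7.9]
opening: 0.365
```

Emit:
send_rows --commands '[0.006,0.0003,-0.001,0,0,0,1]'

```text
clock: 10.6
tool_pos: [0.568, 0.0012, 0.0391]
eef_rot: [0.484, 0.515, -0.486, 0.514]
contact_force: [-7.1, -1.2, 7.9]
opening: 0.36
```

```bash
python3 s.py
```

```text
t 10.6 p [0.568  0.0012 0.0391] R [[-0.004, 0.998, 0.058], [-0.001, 0.058, -0.998], [-1.0, -0.004, 0.001]] F [-7.11 -1.21  7.94] M [0.   1.18 0.12] op 0.36
yaw 3.35 tiltfix frac [ 0.0009 -0.0024  0.    ]
```

Emit:
send_rows --commands '[0.01,0.0006,-0.001,0,-0.002,0,1]'

```text
clock: 10.7
tool_pos: [0.5682, 0.0012, 0.0391]
eef_rot: [0.483, 0.515, -0.487, 0.514]
contact_force: [-8.1, -0.8, 10.9]
opening: 0.36
```

Emit:
send_rows --commands '[0.01,0.0006,-0.001,0,-0.002,0,1]'

```text
clock: 10.8
tool_pos: [0.5682, 0.0011, 0.0392]
eef_rot: [0.483, 0.516, -0.487, 0.513]
contact_force: [-7.5, 1.4, 9.2]
opening: 0.359
```

```bash
python3 s.py
```

```text
t 10.8 p [0.5682 0.0011 0.0392] R [[-0.007, 0.998, 0.059], [-0.002, 0.059, -0.998], [-1.0, -0.007, 0.002]] F [-7.51  1.37  9.24] M [0.02 1.45 0.13] op 0.359
yaw 3.4 tiltfix frac [ 0.0014 -0.0047  0.    ]
```

Emit:
send_rows --commands '[0.014,0.0008,0,0,-0.005,0,1]'

```text
clock: 10.9
tool_pos: [0.5684, 0.0011, 0.0392]
eef_rot: [0.482, 0.516, -0.487, 0.514]
contact_force: [-9.0, -0.6, 8.2]
opening: 0.364
```

Emit:
send_rows --commands '[0.014,0.0008,0,0,-0.005,0,1]'

```text
clock: 11.0
tool_pos: [0.5684, 0.0011, 0.0391]
eef_rot: [0.482, 0.516, -0.487, 0.515]
contact_force: [-8.6, -0.1, 8.9]
opening: 0.361
```

```bash
python3 s.py
```

```text
t 11.0 p [0.5684 0.0011 0.0391] R [[-0.005, 0.998, 0.061], [-0.004, 0.061, -0.998], [-1.0, -0.006, 0.003]] F [-8.57 -0.09  8.91] M [0.22 1.71 0.29] op 0.361
yaw 3.5 tiltfix frac [ 0.0022 -0.0034  0.    ]
```

Emit:
send_rows --commands '[0.014,0.0008,0,0.002,-0.006,0.005,1]'

```text
clock: 11.1
tool_pos: [0.5686, 0.0011, 0.0391]
eef_rot: [0.481, 0.517, -0.483, 0.517]
contact_force: [-7.0, -0.5, 8.2]
opening: 0.363
```

Emit:
send_rows --commands '[0.014,0.0008,0,0.002,-0.006,0.005,1]'

```text
clock: 11.2
tool_pos: [0.5685, 0.001, 0.039]
eef_rot: [0.481, 0.519, -0.48, 0.518]
contact_force: [-8.2, 0.4, 9.7]
opening: 0.358
```

```bash
python3 s.py
```

```text
t 11.2 p [0.5685 0.001  0.039 ] R [[-0.0, 0.997, 0.077], [0.002, 0.077, -0.997], [-1.0, -0.0, -0.002]] F [-8.19  0.41  9.72] M [-0.23  1.88 -0.35] op 0.358
yaw 4.39 tiltfix frac [-0.001  -0.0001 -0.    ]
```

Emit:
send_rows --commands '[0.014,0.0008,0,0,-0.004,-0.005,1]'

```text
clock: 11.3
tool_pos: [0.5686, 0.001, 0.039]
eef_rot: [0.483, 0.517, -0.482, 0.516]
contact_force: [-8.2, 0.7, 9.1]
opening: 0.359
```

```bash
python3 s.py
```

```text
t 11.3 p [0.5686 0.001  0.039 ] R [[-0.001, 0.998, 0.069], [0.001, 0.069, -0.998], [-1.0, -0.001, -0.001]] F [-8.22  0.66  9.13] M [-0.22  1.71  0.14] op 0.359
yaw 3.93 tiltfix frac [-0.0009 -0.0004 -0.    ]
```

Emit:
send_rows --commands '[0.02,0.0012,0,0,-0.006,0.001,1]'

```text
clock: 11.4
tool_pos: [0.5687, 0.001, 0.039]
eef_rot: [0.482, 0.518, -0.482, 0.517]
contact_force: [-12.3, -0.4, 14.2]
opening: 0.358
```

Emit:
send_rows --commands '[0.02,0.0012,0,0,-0.006,0,1]'

```text
clock: 11.5
tool_pos: [0.5686, 0.001, 0.0391]
eef_rot: [0.482, 0.518, -0.483, 0.517]
contact_force: [-10.9, 0.6, 12.2]
opening: 0.362
```

```bash
python3 s.py
```

```text
t 11.5 p [0.5686 0.001  0.0391] R [[-0.002, 0.998, 0.07], [-0.0, 0.07, -0.998], [-1.0, -0.002, 0.0]] F [-10.86   0.64  12.24] M [-0.11  2.25 -0.04] op 0.362
yaw 4.0 tiltfix frac [ 0.0001 -0.0012  0.    ]
```

Emit:
send_rows --commands '[0.024,0.0014,0.001,0,-0.006,-0.001,1]'

```text
clock: 11.6
tool_pos: [0.5687, 0.001, 0.0391]
eef_rot: [0.481, 0.518, -0.484, 0.516]
contact_force: [-12.1, 0.3, 11.2]
opening: 0.363
```

```bash
python3 s.py
```

```text
t 11.6 p [0.5687 0.001  0.0391] R [[-0.004, 0.998, 0.068], [-0.001, 0.068, -0.998], [-1.0, -0.004, 0.001]] F [-12.13   0.34  11.24] M [-0.02  2.65  0.14] op 0.363
yaw 3.91 tiltfix frac [ 0.0007 -0.0028  0.    ]
```

Emit:
send_rows --commands '[0.026,0.0015,0,0,-0.008,0,1,0.026,0.0015,0,0,-0.007,0,1]'

```text
clock: 11.8
tool_pos: [0.5688, 0.001, 0.0391]
eef_rot: [0.48, 0.518, -0.485, 0.516]
contact_force: [-13.2, -0.8, 14.4]
opening: 0.36
```

```bash
python3 s.py
```

```text
t 11.8 p [0.5688 0.001  0.0391] R [[-0.007, 0.998, 0.068], [-0.003, 0.068, -0.998], [-1.0, -0.007, 0.003]] F [-13.22  -0.8   14.42] M [0.1  2.76 0.07] op 0.36
yaw 3.93 tiltfix frac [ 0.002  -0.0043  0.    ]
```

Emit:
send_rows --commands '[0.028,0.0016,0.001,0,-0.008,0,1,0.028,0.0016,0.001,0,-0.008,0,1,0.028,0.0016,0.001,0,-0.008,0,1]'

```text
clock: 12.1
tool_pos: [0.5689, 0.0009, 0.0392]
eef_rot: [0.478, 0.518, -0.487, 0.515]
contact_force: [-13.7, -0.4, 14.0]
opening: 0.36
```

```bash
python3 s.py
```

```text
t 12.1 p [0.5689 0.0009 0.0392] R [[-0.011, 0.998, 0.068], [-0.006, 0.068, -0.998], [-1.0, -0.011, 0.005]] F [-13.67  -0.4   13.98] M [0.32 2.83 0.03] op 0.36
yaw 3.91 tiltfix frac [ 0.0039 -0.0069  0.    ]
```

Emit:
send_rows --commands '[0.029,0.0016,0.004,0.002,-0.01,-0.001,1,0.029,0.0016,0.004,0.002,-0.01,0,1]'

```text
clock: 12.3
tool_pos: [0.5688, 0.001, 0.0392]
eef_rot: [0.48, 0.518, -0.486, 0.515]
contact_force: [-12.3, 0.8, 6.3]
opening: 0.363
```

```bash
python3 s.py
```

```text
t 12.3 p [0.5688 0.001  0.0392] R [[-0.009, 0.998, 0.067], [-0.002, 0.067, -0.998], [-1.0, -0.009, 0.001]] F [-12.32   0.78   6.33] M [-0.13  2.63  0.06] op 0.363
yaw 3.85 tiltfix frac [ 0.0012 -0.0056  0.    ]
```

Emit:
send_rows --commands '[0.031,0.0018,0.003,0,-0.01,-0.001,1,0.031,0.0018,0.003,0,-0.01,0,1,0.031,0.0018,0.003,0,-0.01,0,1]'

```text
clock: 12.6
tool_pos: [0.5688, 0.0009, 0.0392]
eef_rot: [0.48, 0.517, -0.487, 0.515]
contact_force: [-14.3, -0.8, 10.2]
opening: 0.364
```

```bash
python3 s.py
python3 - <<'E'
from h import *
S=snap("side","side7.png");T=snap("top","top7.png")
crop(S["image"],130,140,290,260,5,"s7c.png")
E
```

```text
t 12.6 p [0.5688 0.0009 0.0392] R [[-0.009, 0.998, 0.067], [-0.005, 0.067, -0.998], [-1.0, -0.009, 0.005]] F [-14.32  -0.85  10.21] M [0.21 2.92 0.07] op 0.364
yaw 3.82 tiltfix frac [ 0.0034 -0.0055  0.    ]
```

View pics/s7c.png

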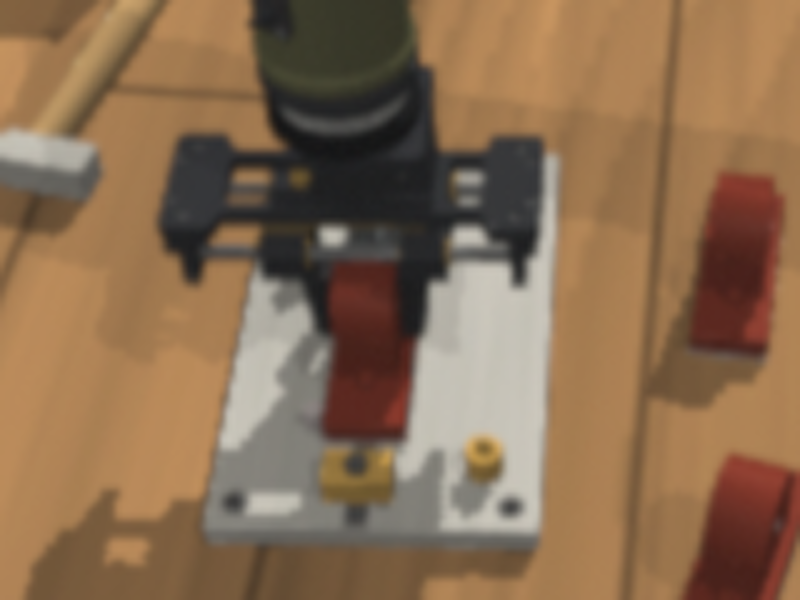

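Run:
```python
from h import *
S=snap("side","side8.png")
crop(S["image"],185,200,225,250,12,"s8c.png")
f=lambda q,k=5,x0=130,y0=140:((q[0]+.5)/k-.5+x0,(q[1]+.5)/k-.5+y0)
th=np.radians(3.75);X=np.array([np.cos(th),np.sin(th)]);Y=np.array([-np.sin(th),np.cos(th)]);o=np.array([.5576,.0189])
def fx(q,z):
    d=onz(S,f(q),z)[:2]-o;return np.round([d@X*1e3,d@Y*1e3],1)
for q in((325,430),(405,432)):print("cast top",fx(q,.032))
for q in((325,438),(404,440)):print("cast bot",fx(q,.016))
for q in((322,449),(393,448)):print("stop",fx(q,.034))
```

```text
cast top [28.  51.4]
cast top [-13.1  52. ]
cast bot [30.4 43.8]
cast bot [-10.9  44.4]
stop [27.8 65.4]
stop [-8.2 64.1]
```

View pics/s8c.png

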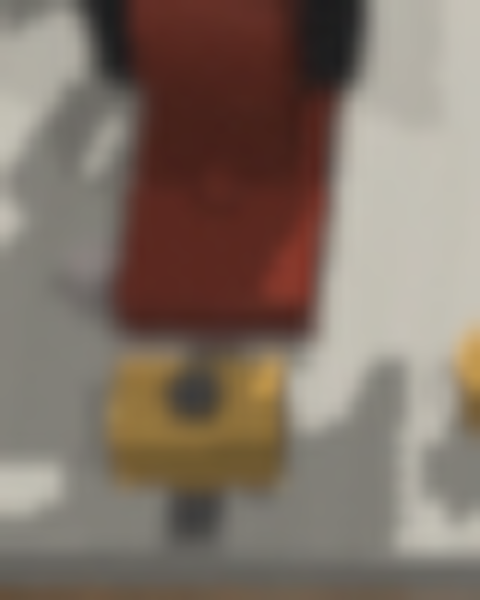

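Emit:
send_rows --commands '[0.032,0.0018,0.004,0.003,-0.011,-0.0015,1,0.032,0.0018,0.004,0.002,-0.011,0,1,0.032,0.0018,0.004,0,-0.011,0,1]'

```text
clock: 13.05
tool_pos: [0.5687, 0.001, 0.0391]
eef_rot: [0.482, 0.517, -0.485, 0.515]
contact_force: [-14.0, -0.0, 9.2]
opening: 0.361
```

```bash
python3 s.py
```

```text
t 13.05 p [0.5687 0.001  0.0391] R [[-0.005, 0.998, 0.066], [-0.001, 0.066, -0.998], [-1.0, -0.005, 0.001]] F [-14.    -0.02   9.19] M [-0.23  2.95  0.11] op 0.361
yaw 3.79 tiltfix frac [ 0.0006 -0.0035  0.    ]
```

Emit:
send_rows --commands '[0.012,0.006,0.001,0,-0.006,0,1,0.01,0.01,0,0,-0.005,0,1,0.01,0.01,0,0,-0.004,0,1]'

```text
clock: 13.35
tool_pos: [0.5685, 0.0011, 0.039]
eef_rot: [0.482, 0.513, -0.486, 0.518]
contact_force: [-6.4, -4.6, 6.9]
opening: 0.364
```

```bash
python3 s.py
```

```text
t 13.35 p [0.5685 0.0011 0.039 ] R [[0.002, 0.998, 0.062], [-0.009, 0.062, -0.998], [-1.0, 0.002, 0.009]] F [-6.44 -4.63  6.87] M [-0.59  1.5   0.02] op 0.364
yaw 3.56 tiltfix frac [0.0057 0.0014 0.    ]
```

Emit:
send_rows --commands '[0.008,0.014,0.004,0.006,-0.002,0.001,1,0.008,0.014,0.004,0.006,-0.002,0.001,1]'

```text
clock: 13.55
tool_pos: [0.5683, 0.0056, 0.0395]
eef_rot: [0.486, 0.517, -0.482, 0.514]
contact_force: [-5.2, -3.6, -0.8]
opening: 0.359
```

```bash
python3 s.py
```

```text
t 13.55 p [0.5683 0.0056 0.0395] R [[-0.0, 0.998, 0.063], [0.007, 0.063, -0.998], [-1.0, 0.0, -0.007]] F [-5.17 -3.64 -0.85] M [-1.11  1.2  -0.08] op 0.359
yaw 3.63 tiltfix frac [-0.0043 -0.0002 -0.    ]
```

Emit:
send_rows --commands '[0.008,0.01,-0.001,-0.003,-0.003,0.002,1,0.008,0.009,-0.001,0,-0.003,0.001,1]'

```text
clock: 13.75
tool_pos: [0.5682, 0.0062, 0.039]
eef_rot: [0.483, 0.515, -0.484, 0.516]
contact_force: [-8.0, -6.2, 12.8]
opening: 0.361
```

```bash
python3 s.py
```

```text
t 13.75 p [0.5682 0.0062 0.039 ] R [[0.0, 0.998, 0.064], [-0.002, 0.064, -0.998], [-1.0, 0.0, 0.002]] F [-7.98 -6.19 12.82] M [-0.94  1.69 -0.11] op 0.361
yaw 3.68 tiltfix frac [0.0015 0.0002 0.    ]
```

Emit:
send_rows --commands '[0.006,0.01,0.003,0.003,-0.002,0.001,1,0.006,0.01,0.002,0.002,-0.002,0.001,1]'

```text
clock: 13.95
tool_pos: [0.5681, 0.0094, 0.0392]
eef_rot: [0.484, 0.517, -0.483, 0.515]
contact_force: [-4.9, -4.1, -1.1]
opening: 0.361
```

```bash
python3 s.py
```

```text
t 13.95 p [0.5681 0.0094 0.0392] R [[-0.0, 0.998, 0.065], [0.004, 0.065, -0.998], [-1.0, 0.0, -0.004]] F [-4.9  -4.12 -1.15] M [-1.02  1.21 -0.11] op 0.361
yaw 3.72 tiltfix frac [-0.0023 -0.0001 -0.    ]
```

Emit:
send_rows --commands '[0.006,0.008,0.0005,0,-0.002,0.001,1]'

```text
clock: 14.05
tool_pos: [0.5681, 0.0099, 0.039]
eef_rot: [0.484, 0.517, -0.483, 0.515]
contact_force: [-6.4, -6.2, 6.4]
opening: 0.363
```

Emit:
send_rows --commands '[0.006,0.008,0.001,0,-0.002,0.001,1]'

```text
clock: 14.15
tool_pos: [0.568, 0.01, 0.039]
eef_rot: [0.483, 0.516, -0.484, 0.516]
contact_force: [-6.2, -5.0, 1.9]
opening: 0.358
```

```bash
python3 s.py
python3 - <<'E'
from h import *
S=snap("side","side9.png")
crop(S["image"],185,200,225,250,12,"s9c.png")
E
```

```text
t 14.15 p [0.568 0.01  0.039] R [[-0.001, 0.998, 0.065], [-0.0, 0.065, -0.998], [-1.0, -0.001, 0.0]] F [-6.19 -4.98  1.9 ] M [-1.12  1.31 -0.18] op 0.358
yaw 3.71 tiltfix frac [ 0.     -0.0003  0.    ]
```

View pics/s9c.png

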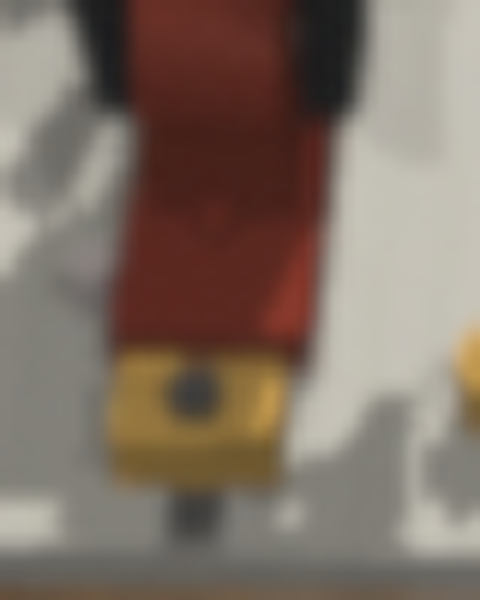

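Emit:
send_rows --commands '[0.005,0.012,0.002,0.002,-0.002,0.001,1]'

```text
clock: 14.3
tool_pos: [0.5679, 0.0119, 0.0391]
eef_rot: [0.484, 0.517, -0.483, 0.515]
contact_force: [-4.5, -2.3, -2.7]
opening: 0.359
```

Emit:
send_rows --commands '[0.005,0.012,0.002,0.002,-0.002,0.001,1]'

```text
clock: 14.4
tool_pos: [0.5678, 0.0138, 0.0391]
eef_rot: [0.484, 0.517, -0.483, 0.515]
contact_force: [-5.3, -3.2, -1.0]
opening: 0.36
```

```bash
python3 s.py
```

```text
t 14.4 p [0.5678 0.0138 0.0391] R [[-0.0, 0.998, 0.065], [0.004, 0.065, -0.998], [-1.0, -0.0, -0.004]] F [-5.3  -3.25 -1.  ] M [-1.11  1.14 -0.17] op 0.36
yaw 3.74 tiltfix frac [-0.0024 -0.0002 -0.    ]
```

Emit:
send_rows --commands '[0.005,0.008,0.001,0,-0.002,0.001,1]'

```text
clock: 14.5
tool_pos: [0.5678, 0.0146, 0.039]
eef_rot: [0.484, 0.517, -0.483, 0.515]
contact_force: [-5.0, -4.0, 2.2]
opening: 0.362
```

Emit:
send_rows --commands '[0.005,0.008,0.001,0,-0.002,0.001,1]'

```text
clock: 14.6
tool_pos: [0.5677, 0.015, 0.039]
eef_rot: [0.484, 0.516, -0.483, 0.516]
contact_force: [-5.7, -4.0, 2.4]
opening: 0.363
```

```bash
python3 s.py
```

```text
t 14.6 p [0.5677 0.015  0.039 ] R [[0.0, 0.998, 0.065], [0.001, 0.065, -0.998], [-1.0, 0.0, -0.001]] F [-5.7  -4.04  2.39] M [-1.08  1.18 -0.17] op 0.363
yaw 3.74 tiltfix frac [-0.0003  0.0002  0.    ]
```

Emit:
send_rows --commands '[0.005,0.008,0.002,0.001,-0.002,0.001,1]'

```text
clock: 14.7
tool_pos: [0.5677, 0.0159, 0.0391]
eef_rot: [0.484, 0.516, -0.483, 0.516]
contact_force: [-4.7, -2.1, -2.4]
opening: 0.362
```

Emit:
send_rows --commands '[0.005,0.008,0.001,0.001,-0.002,0.001,1]'

```text
clock: 14.8
tool_pos: [0.5676, 0.0165, 0.039]
eef_rot: [0.484, 0.516, -0.483, 0.516]
contact_force: [-5.4, -5.0, 2.9]
opening: 0.36
```

Emit:
send_rows --commands '[0.005,0.008,0.001,0.001,-0.002,0.001,1]'

```text
clock: 14.9
tool_pos: [0.5676, 0.017, 0.039]
eef_rot: [0.484, 0.516, -0.483, 0.516]
contact_force: [-5.1, -3.9, 2.1]
opening: 0.363
```

```bash
python3 s.py
python3 - <<'E'
from h import *
S=snap("side","side10.png")
crop(S["image"],185,200,225,250,12,"s10c.png")
E
```

```text
t 14.9 p [0.5676 0.017  0.039 ] R [[0.001, 0.998, 0.065], [0.001, 0.065, -0.998], [-1.0, 0.001, -0.001]] F [-5.06 -3.91  2.12] M [-1.1   1.19 -0.18] op 0.363
yaw 3.74 tiltfix frac [-0.0006  0.0007  0.    ]
```

View pics/s10c.png

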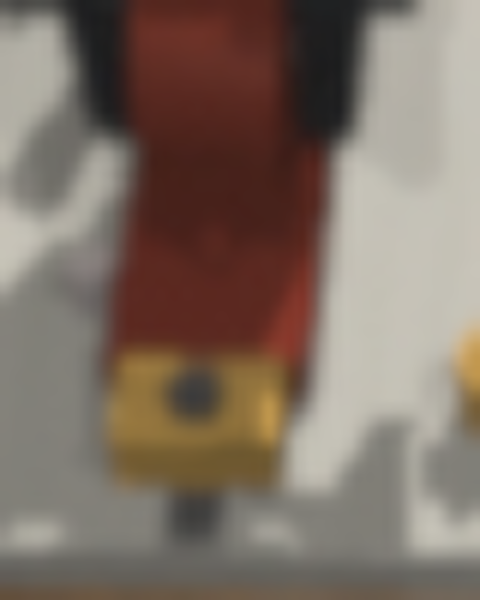

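Emit:
send_rows --commands '[0.005,0.007,0.0015,0.001,-0.002,0.001,1]'

```text
clock: 15.05
tool_pos: [0.5676, 0.0176, 0.0391]
eef_rot: [0.484, 0.516, -0.483, 0.516]
contact_force: [-4.7, -3.1, -0.1]
opening: 0.365
```

Emit:
send_rows --commands '[0.005,0.007,0.001,0.001,-0.002,0.001,1]'

```text
clock: 15.15
tool_pos: [0.5676, 0.0177, 0.0391]
eef_rot: [0.484, 0.516, -0.483, 0.516]
contact_force: [-4.6, -4.8, 2.7]
opening: 0.363
```

Emit:
send_rows --commands '[0.005,0.007,0.0015,0.001,-0.002,0.001,1]'

```text
clock: 15.25
tool_pos: [0.5676, 0.0177, 0.039]
eef_rot: [0.484, 0.516, -0.483, 0.516]
contact_force: [-5.5, -4.7, -1.7]
opening: 0.36
```

```bash
python3 s.py
```

```text
t 15.25 p [0.5676 0.0177 0.039 ] R [[0.002, 0.998, 0.065], [0.001, 0.065, -0.998], [-1.0, 0.002, -0.0]] F [-5.54 -4.69 -1.71] M [-1.17  1.22 -0.13] op 0.36
yaw 3.73 tiltfix frac [-0.0004  0.0012  0.    ]
```

Emit:
send_rows --commands '[0.005,0.012,0.001,0.002,-0.002,0.001,1,0.005,0.013,0.001,0.003,-0.002,0.001,1]'

```text
clock: 15.45
tool_pos: [0.5676, 0.0177, 0.039]
eef_rot: [0.485, 0.515, -0.483, 0.516]
contact_force: [-4.9, -6.6, 1.4]
opening: 0.358
```

```bash
python3 s.py
```

```text
t 15.45 p [0.5676 0.0177 0.039 ] R [[0.002, 0.998, 0.063], [0.001, 0.063, -0.998], [-1.0, 0.002, -0.001]] F [-4.92 -6.61  1.42] M [-1.79  1.29 -0.02] op 0.358
yaw 3.63 tiltfix frac [-0.0008  0.0015  0.    ]
```

Emit:
send_rows --commands '[0.005,0.02,0.001,0.004,-0.001,0.002,1,0.005,0.022,0.001,0.005,-0.001,0.002,1]'

```text
clock: 15.65
tool_pos: [0.5676, 0.0178, 0.039]
eef_rot: [0.485, 0.516, -0.483, 0.514]
contact_force: [-4.8, -10.3, 0.2]
opening: 0.359
```

```bash
python3 s.py
```

```text
t 15.65 p [0.5676 0.0178 0.039 ] R [[-0.0, 0.998, 0.062], [0.003, 0.062, -0.998], [-1.0, -0.0, -0.003]] F [ -4.8  -10.33   0.22] M [-2.76  1.06  0.06] op 0.359
yaw 3.58 tiltfix frac [-0.0021 -0.0003 -0.    ]
```

Emit:
send_rows --commands '[0.005,0.02,0.0005,0.003,-0.002,0.002,1,0.005,0.02,0.0005,0.004,-0.002,0.002,1,0.005,0.02,0.0005,0.004,-0.002,0.002,1,0.005,0.02,0.0005,0.004,-0.002,0.002,1]'

```text
clock: 16.05
tool_pos: [0.5676, 0.0178, 0.039]
eef_rot: [0.485, 0.516, -0.483, 0.514]
contact_force: [-4.7, -9.4, 2.0]
opening: 0.362
```

```bash
python3 s.py
python3 - <<'E'
from h import *
S=snap("side","side11.png")
crop(S["image"],130,140,290,260,5,"s11c.png")
E
```

```text
t 16.05 p [0.5676 0.0178 0.039 ] R [[0.001, 0.998, 0.062], [0.004, 0.062, -0.998], [-1.0, 0.001, -0.004]] F [-4.68 -9.36  2.04] M [-2.43  1.16  0.06] op 0.362
yaw 3.54 tiltfix frac [-0.0025  0.0004  0.    ]
```

View pics/s11c.png

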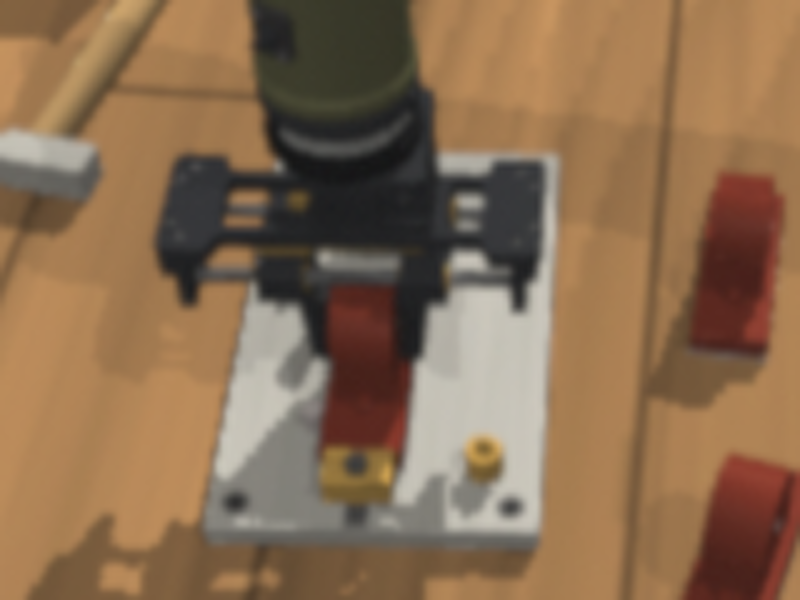

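Emit:
send_rows --commands '[0.003,0.005,0,0,0,0.001,1,0.001,0.001,0,0,0,0,1,0,0,0,0,0,0,1]' --newtons 15

```text
clock: 16.4
tool_pos: [0.5675, 0.0178, 0.0391]
eef_rot: [0.485, 0.516, -0.484, 0.514]
contact_force: [-3.3, -1.6, 1.0]
opening: 0.359
```

```bash
python3 s.py
```

```text
t 16.4 p [0.5675 0.0178 0.0391] R [[-0.002, 0.998, 0.062], [0.003, 0.062, -0.998], [-1.0, -0.002, -0.003]] F [-3.29 -1.56  0.97] M [-0.6   0.85  0.01] op 0.359
yaw 3.53 tiltfix frac [-0.0018 -0.0011 -0.    ]
```

Emit:
send_rows --commands '[0,0,0,0,0,0,0.6,0,0,0,0,0,0,0.5,0,0,0,0,0,0,0.45,0,0,0,0,0,0,0.4,0,0,0,0,0,0,0.3,0,0,0,0,0,0,0.2,0,0,0,0,0,0,0,0,0,0,0,0,0,0,0,0,0,0,0,0,0]'

```text
clock: 17.3
tool_pos: [0.5762, 0.0226, 0.0405]
eef_rot: [0.489, 0.514, -0.477, 0.518]
contact_force: [-0.1, 0.0, -0.6]
opening: 0.997
```

```bash
python3 s.py
python3 - <<'E'
from h import *
S=snap("side","side12.png")
crop(S["image"],130,140,290,260,5,"s12c.png")
E
```

```text
t 17.3 p [0.5762 0.0226 0.0405] R [[0.016, 0.998, 0.065], [0.009, 0.065, -0.998], [-1.0, 0.016, -0.008]] F [-0.06  0.   -0.63] M [-0.1   0.06  0.03] op 0.997
yaw 3.74 tiltfix frac [-0.0058  0.0099  0.    ]
```

View pics/s12c.png

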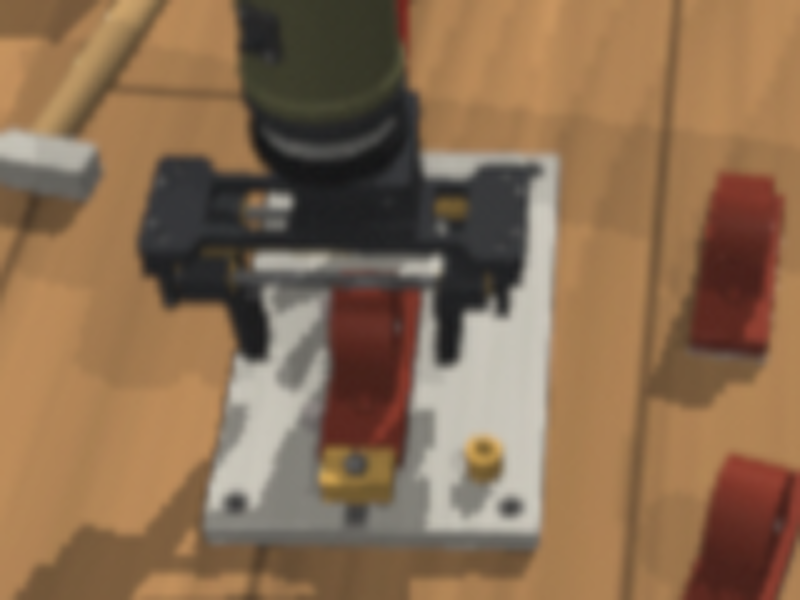

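Emit:
send_rows --commands '[-0.02,0,0.03,-0.003,0.006,0,0,0,0,0.1,0,0,0,0,0,0,0.15,0,0,0,0,0,0,0.15,0,0,0,0.5,0,0,0.15,0,0,0,1,0,0,0.1,0,0,0,1,0,0,0,0,0,0,1]' --newtons 20

```text
clock: 18.05
tool_pos: [0.5665, 0.0225, 0.2186]
eef_rot: [0.484, 0.517, -0.483, 0.515]
contact_force: [0.2, 0.5, -0.0]
opening: 0.659
```

```bash
python3 s.py
python3 - <<'E'
from h import *
S=snap("side","side13.png");T=snap("top","top13.png")
crop(S["image"],150,120,270,250,5,"s13c.png");crop(T["image"],200,110,340,215,5,"t13c.png")
E
```

```text
t 18.05 p [0.5665 0.0225 0.2186] R [[-0.0, 0.998, 0.065], [0.003, 0.065, -0.998], [-1.0, 0.0, -0.003]] F [ 0.21  0.5  -0.03] M [-0.09  0.05  0.08] op 0.659
yaw 3.75 tiltfix frac [-0.0019 -0.     -0.    ]
```

View pics/s13c.png

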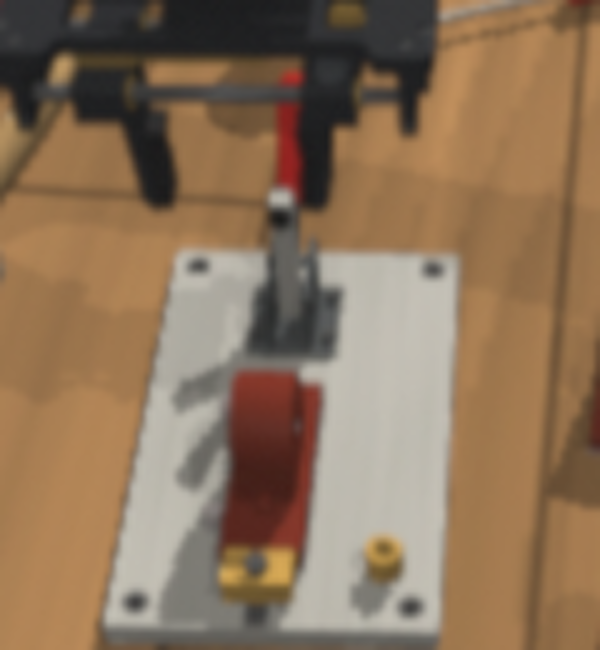

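View pics/t13c.png

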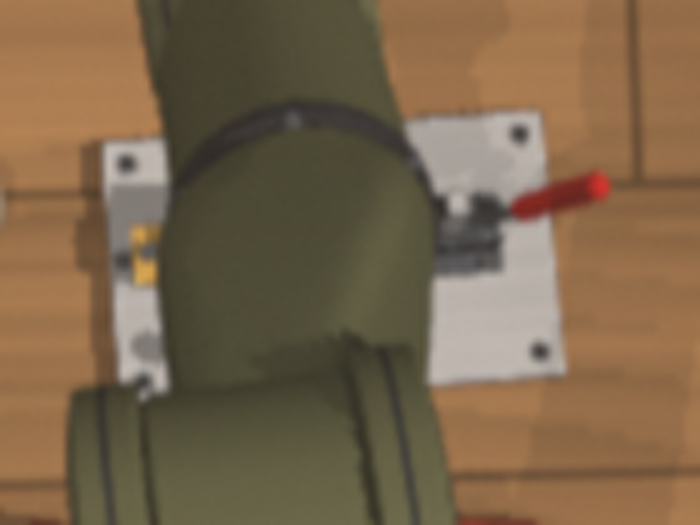

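Emit:
send_rows --commands '[0.008,-0.1,0,0,0,0,1,0.008,-0.12,0,0,0,0,1,0.008,-0.12,0,0,0,0,1,0.008,-0.12,0,0,0,0,1,0.008,-0.12,0,0,0,0,1,0.005,-0.08,0,0,0,0,1,0,0,0,0,0,0,1,0,0,0,0,0,0,1]'

```text
clock: 18.95
tool_pos: [0.5658, -0.1442, 0.2025]
eef_rot: [0.476, 0.528, -0.488, 0.507]
contact_force: [-0.0, 0.8, -1.2]
opening: 0.004
```

```bash
python3 s.py
```

```text
t 18.95 p [ 0.5658 -0.1442  0.2025] R [[-0.033, 0.997, 0.071], [0.007, 0.071, -0.997], [-0.999, -0.032, -0.01]] F [-0.05  0.8  -1.25] M [-0.07  0.03 -0.01] op 0.004
yaw 4.09 tiltfix frac [-0.0046 -0.021  -0.    ]
```

Emit:
send_rows --commands '[0.03,0,-0.02,-0.003,-0.014,-0.003,1,0.016,0,-0.04,-0.001,-0.006,0,1,0,0,-0.04,0,0,0,1,0,0,0,0,0,0,1,0,0,0,0,0,0,1]'

```text
clock: 19.45
tool_pos: [0.5758, -0.135, 0.1737]
eef_rot: [0.481, 0.522, -0.481, 0.515]
contact_force: [1.1, -0.5, 0.2]
opening: 0.004
```

```bash
python3 s.py
python3 - <<'E'
from h import *
S=snap("side","side14.png");T=snap("top","top14.png")
crop(S["image"],150,100,270,230,5,"s14c.png");crop(T["image"],230,110,350,200,5,"t14c.png")
E
```

```text
t 19.45 p [ 0.5758 -0.135   0.1737] R [[-0.007, 0.997, 0.076], [0.007, 0.076, -0.997], [-1.0, -0.007, -0.007]] F [ 1.12 -0.49  0.19] M [-0.05  0.09 -0.03] op 0.004
yaw 4.35 tiltfix frac [-0.0043 -0.0047 -0.    ]
```

View pics/s14c.png

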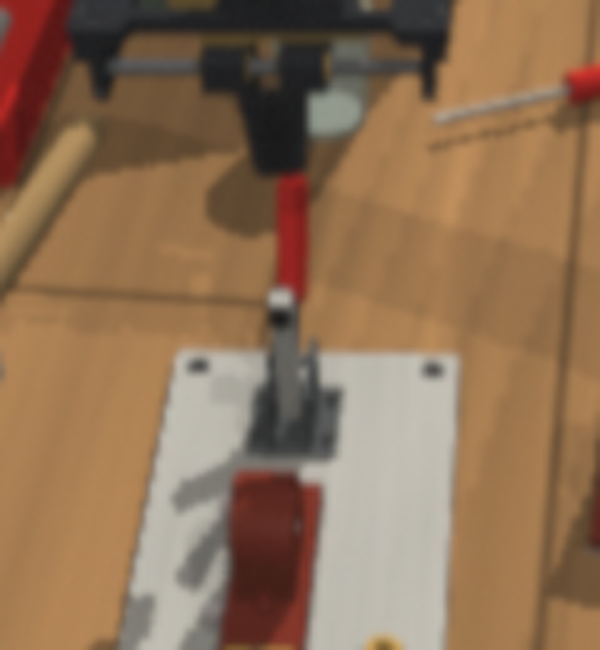

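View pics/t14c.png

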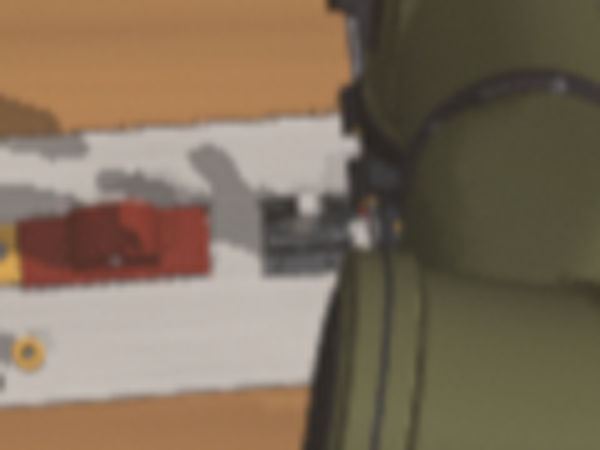

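Run:
```python
from h import *
S=snap("side");T=snap("top")
s=st();p=s["tool_pos"];print("tcp",proj(S,p),((proj(S,p)-[150,100])*5))
o=np.array([.56,.0114]);th=.0637;X=np.array([np.cos(th),np.sin(th)]);Y=np.array([-np.sin(th),np.cos(th)])
for r_ in(0,40,75,107):
    a=.9;xy=o+.008*X+(-.125-r_/1e3*np.cos(a))*Y;P=np.append(xy,.054+r_/1e3*np.sin(a));print(r_,P.round(4),((proj(S,P)-[150,100])*5).round(0),proj(T,P).round(1))
```

```text
t 19.65 p [ 0.5762 -0.1363  0.1744] R [[-0.006, 0.997, 0.074], [0.006, 0.074, -0.997], [-1.0, -0.005, -0.006]] F [-0.03 -0.6   0.17] M [-0.09  0.06  0.03] op 0.003
tcp [205.51746033 131.47571753] [277.58730167 157.37858765]
0 [ 0.5759 -0.1128  0.054 ] [288. 353.] [295.5 153.8]
40 [ 0.5775 -0.1377  0.0853] [288. 282.] [304.6 151. ]
75 [ 0.5789 -0.1594  0.1127] [288. 220.] [313.  148.4]
107 [ 0.5802 -0.1792  0.1378] [288. 163.] [320.9 146. ]
```

Emit:
send_rows --commands '[0.008,-0.03,-0.04,-0.003,-0.004,-0.006,1,0.002,-0.012,-0.05,0,0,0,1,0,-0.01,-0.05,0,0,0,1,0,0,-0.02,0,0,0,1,0,0,0,0,0,0,1]'

```text
clock: 20.15
tool_pos: [0.5789, -0.1515, 0.131]
eef_rot: [0.485, 0.515, -0.484, 0.516]
contact_force: [-0.5, 1.3, 3.4]
opening: 0.006
```

```bash
python3 s.py
```

```text
t 20.15 p [ 0.5789 -0.1515  0.131 ] R [[0.002, 0.998, 0.063], [0.0, 0.063, -0.998], [-1.0, 0.002, -0.0]] F [-0.54  1.34  3.37] M [ 0.12 -0.03  0.04] op 0.006
yaw 3.58 tiltfix frac [-0.0001  0.0013  0.    ]
```

Emit:
send_rows --commands '[0.001,-0.022,-0.022,0,0,0,1,0.001,-0.02,-0.024,0,0,0,1,0.001,-0.02,-0.026,0,0,0,1]'

```text
clock: 20.45
tool_pos: [0.5811, -0.1661, 0.1147]
eef_rot: [0.485, 0.515, -0.482, 0.517]
contact_force: [-1.6, 0.5, 6.1]
opening: 0.006
```

```bash
python3 s.py
```

```text
t 20.45 p [ 0.5811 -0.1661  0.1147] R [[0.005, 0.998, 0.065], [0.001, 0.065, -0.998], [-1.0, 0.005, -0.001]] F [-1.55  0.5   6.15] M [-0.12  0.41 -0.04] op 0.006
yaw 3.71 tiltfix frac [-0.0007  0.0032  0.    ]
```

Emit:
send_rows --commands '[-0.004,-0.016,-0.03,0,0.002,0,1,-0.002,-0.014,-0.032,0,0,0,1,0,-0.012,-0.034,0,0,0,1,0,-0.01,-0.036,0,0,0,1]'

```text
clock: 20.85
tool_pos: [0.5822, -0.184, 0.085]
eef_rot: [0.485, 0.512, -0.483, 0.519]
contact_force: [-0.4, -0.9, 4.7]
opening: 0.003
```

```bash
python3 s.py
```

```text
t 20.85 p [ 0.5822 -0.184   0.085 ] R [[0.009, 0.998, 0.063], [-0.005, 0.063, -0.998], [-1.0, 0.009, 0.005]] F [-0.35 -0.9   4.66] M [-0.17  0.4  -0.03] op 0.003
yaw 3.6 tiltfix frac [0.003  0.0059 0.    ]
```

Emit:
send_rows --commands '[-0.008,-0.004,-0.03,0.002,0.005,0,1,-0.004,-0.002,-0.03,0.001,0.002,0,1,0,0,-0.03,0,0,0,1]'

```text
clock: 21.15
tool_pos: [0.5824, -0.1891, 0.0636]
eef_rot: [0.485, 0.513, -0.484, 0.518]
contact_force: [-0.4, -3.6, 5.0]
opening: 0.006
```

```bash
python3 s.py
```

```text
t 21.15 p [ 0.5824 -0.1891  0.0636] R [[0.006, 0.998, 0.061], [-0.004, 0.061, -0.998], [-1.0, 0.005, 0.005]] F [-0.43 -3.59  5.03] M [-0.66  0.25 -0.02] op 0.006
yaw 3.51 tiltfix frac [0.0027 0.0036 0.    ]
```

Emit:
send_rows --commands '[-0.004,0.002,-0.01,0.002,0.003,0,1]'

```text
clock: 21.25
tool_pos: [0.5825, -0.1892, 0.0627]
eef_rot: [0.485, 0.514, -0.484, 0.516]
contact_force: [-3.7, 0.5, 32.4]
opening: 0.01
```

Emit:
send_rows --commands '[-0.004,0.002,-0.008,0.002,0.002,0,1]'

```text
clock: 21.35
tool_pos: [0.5825, -0.1892, 0.0629]
eef_rot: [0.485, 0.514, -0.484, 0.515]
contact_force: [-2.9, 0.6, 24.1]
opening: 0.006
```

```bash
python3 s.py
```

```text
t 21.35 p [ 0.5825 -0.1892  0.0629] R [[0.002, 0.998, 0.06], [-0.0, 0.06, -0.998], [-1.0, 0.002, 0.0]] F [-2.86  0.59 24.14] M [-0.13  0.81  0.02] op 0.006
yaw 3.47 tiltfix frac [0.     0.0015 0.    ]
```

Emit:
send_rows --commands '[0,0,-0.005,0,0,0,1,0,0,-0.004,0,0,0,1,0,0,0,0,0,0,1,0,0,0.02,0,0,0,1,0,0,0.06,0,0,0,1,0,0,0.12,0,0,0,1,0,0,0.15,0,0,0,1,0,-0.05,0.15,0,0,0,1,-0.1,-0.05,0.1,0,0,0,1,-0.15,-0.05,0,0,0,0,1,-0.15,-0.05,0,0,0,0,1,0,0,0,0,0,0,1]'

```text
clock: 22.55
tool_pos: [0.4749, -0.2323, 0.2202]
eef_rot: [0.483, 0.52, -0.482, 0.513]
contact_force: [1.1, -0.2, -1.1]
opening: 0.003
```

```bash
python3 s.py
python3 - <<'E'
from h import *
S=snap("side","side15.png");T=snap("top","top15.png")
crop(S["image"],150,100,270,250,4,"s15c.png");crop(T["image"],210,110,350,200,5,"t15c.png")
E
```

```text
t 22.55 p [ 0.4749 -0.2323  0.2202] R [[-0.006, 0.998, 0.069], [0.007, 0.069, -0.998], [-1.0, -0.006, -0.008]] F [ 1.05 -0.18 -1.07] M [-0.1   0.09 -0.  ] op 0.003
yaw 3.94 tiltfix frac [-0.0047 -0.0039 -0.    ]
```

View pics/s15c.png

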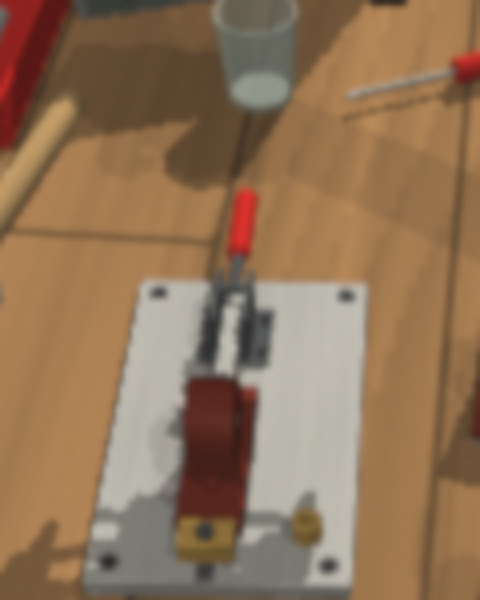

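View pics/t15c.png

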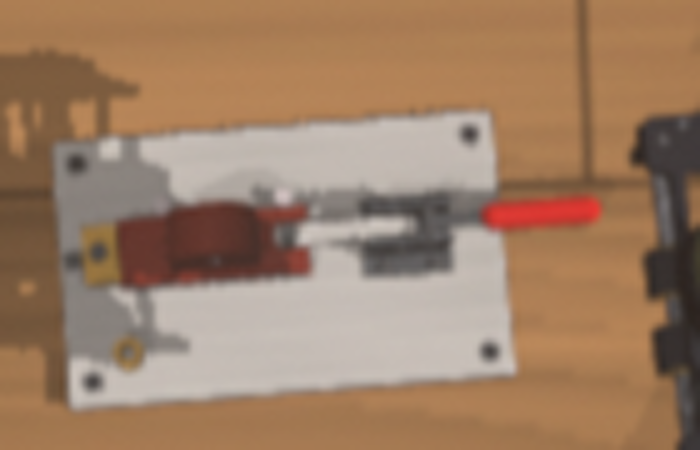

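Run:
```python
from h import *
S=snap("side");T=snap("top")
f=lambda q,k,x0,y0:((q[0]+.5)/k-.5+x0,(q[1]+.5)/k-.5+y0)
print("tip",tri(T,f((600,209),5,210,110),S,f((246,191),4,150,100)),"expect z .054, y ~ -.22")
o=np.array([.56,.0114]);th=.0637;X=np.array([np.cos(th),np.sin(th)]);Y=np.array([-np.sin(th),np.cos(th)])
for n,q,z in(("cast -y end far",(308,250),.032),("cast -y end near",(311,272),.032),("stop face",(119,222),.034),("stop face",(121,282),.034),("cast near-left",(123,286),.032)):
    d=onz(T,f(q,5,210,110),z)[:2]-o;print(n,(d@X*1e3).round(1),(d@Y*1e3).round(1))
for n in("bush",):
    print(n,onz(T,f((129,352),5,210,110),.034).round(3))
P=np.append(o+.008*X+(-.125-.107)*Y,.054);print(P,proj(T,P),f((600,209),5,210,110),proj(S,P),f((246,191),4,150,100))
```

```text
tip (array([ 0.58193781, -0.21897634,  0.0513909 ]), np.float64(0.0005263514229415164)) expect z .054, y ~ -.22
cast -y end far 0.2 -50.0
cast -y end near -13.8 -50.7
stop face 27.0 66.0
stop face -10.9 67.7
cast near-left -13.1 66.7
bush [0.501 0.074 0.034]
[ 0.58275218 -0.21962021  0.054     ] [329.94161687 151.04373629] (329.6, 151.4) [210.74807708 146.54183535] (211.125, 147.375)
```

Run:
```python
from plant import job
print(job.finish_job())
```

```text
the job is handed in; nothing more can be done
None
```

I loaded the casting farthest to the robot's left into the fixture, clamped it there and handed the job in at about 22.6 s. No verdict was reported.

1. **Dowels:** I laid the casting flat about 15 mm short of the end stop and pressed it on both dowels with about 12–14 N in total. From the moment reading, that is roughly 4–7 N on each.
2. **End stop:** I slid it along the dowels onto the stop. The arm read about 9–10 N along the slide there, part of which is friction.
3. **Clamp:** I let go and pushed the clamp handle down until it would go no further.

**Last checks:**
- **Handle:** it is level. Its tip measured z = 51 mm, where 54 mm is expected, which is within the calibration.
- **Casting in the fixture:** its centre is at about x = 8.5 mm and y = 8 to 9 mm. Its end is within about 1 mm of the stop face, and the near long edge matches a casting seated on the dowels.
- **Other things:** the drill bush measured where it was, the beaker stands upright, and the fingers are clear of everything.

**What disagreed or was not measured directly:**
- The side camera read about 7 mm further to +y than the top camera. I used the top camera, and the contact positions I met agreed with it.
- I set the clamp harder than intended: the force on the handle peaked at about 32 N, where 10–15 N was advised.
- The force on each dowel, on the stop and under the clamp pad is only inferred from the wrist readings.

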